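# Slide the driver module into a work lamp and close it with its back cover

### The arm

A 7-joint arm with a two-finger parallel gripper is mounted at the origin on the work surface. World frame = base frame: x ahead of the robot, y to its left, z up, the work surface at z = 0. Lengths are in mm, angles in rad, forces in N, time in s.
With the tool pointing down it reaches from about 425 to 950 mm from the base axis. Payload 16.7 kg.
Tool frame: the origin (TCP) lies midway between the tips of the shut fingers; the grasp point (between the pads) lies 19 mm behind it (ctrl.tcp_to_grasp is the distance from the TCP to the grasp point, in mm); z points along the fingers, y is the direction in which the jaws open and shut (so a half turn about z gives the same grasp; the last joint's range is limited). The gripper opens to 94 mm and grips with 3 to 60 N. Pads are 16 mm wide; open, the fingers measure 119 mm over their backs; the gripper's body (75 mm by 177 mm) begins 78 mm behind the grasp point.
Start: joints at [-1.264, 0.426, 0.074, 1.606, -0.034, 1.111, -0.067], TCP at [297.726, 605.751, 205.467] pointing down, gripper open.
Joint ranges: [-2.85, 2.85], [-0.5, 2.14], [-1.23, 1.37], [0.21, 2.46], [-1.02, 4.16], [0.16, 2.05], [-2.73, 2.73]. Speed limits (rad/s): [1.89, 1.89, 2.39, 2.39, 3.01, 3.01, 3.01].

### API

Orientations are given as a unit quaternion [x, y, z, w].
In Python, from bench import ctrl gives the robot as it stands.
- The arm moves only by the tool carry_out, never from a script. Its argument "rows" is a list of rows, each a list of 7 numbers: the shift along the tool's x, y, z in cm, then the turn, a rotation vector about the tool's x, y, z in rad, then the opening, from 0 (shut) to 1 (fully open). A call has 1 to 8 rows; each row shifts and turns the pose as measured when the row begins, along the tool's axes as they then stand; what a row does not reach is not made up. A row lasts 1/8 s, in which the tool goes at most 62.5 mm and 10.7 degrees, less where a joint would pass 70% of its speed; a pose out of reach is approached as far as the arm can. A call is refused whole if a number of a shift passes 6.25 or a number of a turn 0.188, either way. A call with a gripper value outside its range is refused whole. The fingers move at their own pace and stop on an object; "grip_force" is the grip in N (left out, the last holds). Time passes only in rows, so rows that do not move let the fingers close. It gives the time, the measured TCP pose, the force and the opening at its end, in the units of the state.
- ctrl.sense(): the state, without advancing time (a new reading comes with each control period).
- ctrl.get_image(name): name is "scene" or "top"; returns a dict with "image" (384x512x3 uint8, red, green, blue), "range_z" (384x512 float32, mm along the optical axis (not along the pixel's ray), 0 where there is no reading), "vertical_fov" (degrees; the focal length in pixels is half the picture's height over the tangent of half this angle, whatever the lens; pixels are square), "cx", "cy" (the principal point, pixels), "eye" and "attitude" of the camera in the world. Camera axes: x right, y down, z forward; pixel columns grow to the right and rows downward; lengths in mm; the calibration is good to about 2 mm. A picture is of the moment at which its call begins.
- ctrl.job_done(): hands the job in, once; it reports no verdict.
Trained networks look in the newest picture that a camera, given by its name, has taken for a name from the list of things; names that differ only in an ending like _2 or _b are one class to them, and where a whole thing is asked for, a point or a joint stands for the part that bears it (a point fixed in the world has none). Each returns a list of dicts, best first, with "score" (0 to 1); they miss things now and then, are a little off and sometimes report something else, mostly with a low value. They report only what shows in the picture. A call takes as long as a camera call.
- ctrl.cut_out(camera, thing): "region" (384x512 bool, what is visible of it) and "at" ([row, column] in pixels, amid what is visible of it).
The state is a dict: "time": time; "joint_positions": joint angles; "qvel": joint speeds; "joint_efforts": joint torques, N m; "position": TCP position; "tool_rot": TCP orientation; "force": force on the tool from outside, world axes, zero at the start; "wrist_torque": the same for the moment, N m; "opening": finger opening in mm.
Only numpy, scipy, OpenCV 4.12 (cv2) and the standard library are available. Lean on these libraries where they do the work, as an engineer would, in place of code of your own. Each camera call takes 0.05 s, during which the arm holds its last target.

### The job

Finish putting this work lamp together: push the half-inserted driver module straight into the lamp body until its end plate is fully home against the body, pushing in the middle of the plate and without forcing it, because it jams when pushed off-centre. Then pick up the finned back cover by its lug and lower it, not drop it, over the three pins until it lies flush on the lamp. Leave everything else on the bench where it is.

Things in the scene. Friction and masses are not known exactly. Their poses are not given: they have to be found in the camera images.
- lamp: Open aluminium lamp body, held in a low dark steel fixture plate on the bench; it cannot move. Origin on the bench under lamp_seat, same axes: x the way the module goes in, z up. Body: x -64 (open end) to +76 mm (closed end), y -90 to +90, rim 50 mm above the bench. Fixture plate: x -200 to +100, y -110 to +110, its top 10 mm above the bench; small blocks round the body, under 36 mm.
- lamp_seat (a point): Point in the plane of the lamp body's rim (50 mm above the bench) where the middle of the cover's underside belongs. x points the way the module is pushed in, z up. Two upright steel pins, 8 mm thick with pointed tops, rise 16 mm above the rim at x = +51, y = +81 and y = -81 mm.
- module_face (a point): Middle of the outer face of the module's upright end plate of polished aluminium (slippery), where to push. Plate 176 mm wide (y), 40 mm tall, 10 mm thick; its foot slides on the fixture plate 20 mm below this point. x points into the lamp. Home: this point 74 mm behind lamp_seat (x = -74 mm there), the plate against the body's open end; it starts 72 to 96 mm short of that.
- module: Driver module, 0.45 kg: end plate and a 128 mm long tray of electronics. Only a rubber-faced shoe at the tray's far end (36 mm long, 142 mm wide) runs in the lamp's grooves (144 mm wide, lips above), so it skews and jams if pushed over about 40 mm off its middle. Centred, 3 N moves it; no spring or catch. Origin: lower edge of the end plate's outer face, mid-width; x into the lamp.
- module_pin (a point): Tip of the third pin, 6 mm thick, 13 mm tall, on the middle of the end plate's top edge, 5 mm inward from its outer face. When the module is home it stands at x = -69, y = 0 mm of lamp_seat, its tip 13 mm above the rim.
- cover_lug (a point): Grip point of the cover, in its upright lug, on the middle of the plate, 31 mm above its underside. Lug 14 mm thick (x), 40 mm wide (y), rounded top 56 mm above the underside. Between the fins (10 mm high) a strip 55 mm wide, along x, is free for the fingers. Seated, this point is 31 mm above lamp_seat with the same axes (x and y).
- cover: Finned aluminium back cover, loose on the bench, 0.45 to 0.65 kg. Plate 160 (x) by 184 (y) by 6 mm; origin at the middle of its underside. Three through holes: 11 mm at x = +51, y = +81 and -81 mm; 10 mm at x = -69, y = 0.
- driver_black: bystander: black-handled screwdriver, 210 mm long; origin at the middle of its underside or length
- driver_amber: bystander: screwdriver with amber handle, 190 mm long; origin at the middle of its underside or length
- seal_ring: bystander: black rubber sealing ring, 84 mm across, 6 mm thick; origin at the middle of its underside or length
- round_body: bystander: open round grey lamp body with three bolt ears, 132 mm across, 45 mm tall; origin at the middle of its underside or length
- spot_lamp: bystander: black round lamp lying glass up, 100 mm across, 57 mm tall; origin at the middle of its underside or length
- fluid_bottle: bystander: white bottle with black cap, 48 mm across, 110 mm tall; origin at the middle of its underside or length
- screw_dish: bystander: shallow steel dish of screws, 100 mm across, 22 mm tall; origin at the middle of its underside or length
- wrench: bystander: open-ended wrench, 170 mm long; origin at the middle of its underside or length

How it is judged (in metres and radians):
On the way, in this order (a step that is already met when the one before it is completed fails the run):
1. the module is home in the lamp body, its end plate against the body (x of module_face in the frame of lamp_seat above -0.077 m and angle between the x axis of module_face and the x axis of lamp_seat, either way round below 0.03 rad), for 0.2 s.
2. the cover lies flush on the lamp, over all three pins (z of cover_lug in the frame of lamp_seat between 0.0285 and 0.033 m and horizontal distance between cover_lug and lamp_seat below 0.004 m and angle between the x axis of cover_lug and the x axis of lamp_seat, either way round below 0.04 rad and angle between cover_lug's own z axis and vertical below 0.02 rad), for 0.2 s.
At the end, for the whole second after the job is handed in: The module's end plate is against the lamp body (within 3 mm) and square to it (0.03 rad); the cover lies over all three pins, centred within 4 mm, turned within 0.04 rad, flat within 0.02 rad and flush on the rim (within 2 mm); all is released and at rest (all of step 1 and all of step 2 and linear speed of each of module, cover below 0.01 m/s); the robot touches nothing.
It fails at once if the module is forced: more than 60 N from the fingers (contact force between the fingers and module above 60 N).
It fails at once if the cover is dropped: it falls freely faster than 0.65 m/s (from about 20 mm) (linear speed of cover above 0.65 m/s and contact force between the fingers and cover below 0.1 N).
It fails at once if a bystander is pushed more than 30 mm from its place (distance of any of driver_black, driver_amber, seal_ring, round_body, spot_lamp, fluid_bottle, screw_dish, wrench from where it was at the start of the episode above 0.03 m).
It also fails if it takes over 58 s, if anything falls off the work surface, if the arm or the gripper's body presses on something with over 40 N, if the wrist force passes 120 N, or if a joint passes its speed limit or range.

## Working session

There is one attempt and no reset: what is moved stays moved. The work goes in short steps, Python scripts to look and compute and a tool call to move; the robot and the scene stay as the last step left them, time stands still between calls to the robot, and variables do not carry over. Pictures are saved under pics/ and viewed, and the job is handed in when it is done.

Besides the shell and the picture viewer there is one more tool, called as name([rows], argument=value, ...), one row to a line, values as JSON. carry_out: Moves the arm, as the interface text tells. Its arguments: {"type":"object","properties":{"rows":{"type":"array","items":{"type":"array","items":{"type":"number"}}},"grip_force":{"type":"number"}},"required":["rows"]}

```bash
ls; mkdir -p pics; cat > h.py <<'E'
import numpy as np, cv2
from scipy.spatial.transform import Rotation as R
from bench import ctrl
def pts(im):
    h,w=im['range_z'].shape
    f=h/2/np.tan(np.radians(im['vertical_fov'])/2)
    v,u=np.mgrid[0:h,0:w]
    z=im['range_z']
    P=np.stack([(u-im['cx'])/f*z,(v-im['cy'])/f*z,z],-1)
    a=np.array(im['attitude'])
    M=R.from_quat(a).as_matrix() if a.shape==(4,) else a
    return P@M.T+np.array(im['eye'])
def save(im,n,s=1.5):
    cv2.imwrite(n,cv2.resize(im['image'][:,:,::-1],None,fx=s,fy=s))
E
python3 - <<'E'
from h import *
s=ctrl.sense()
print({k:np.round(v,3) for k,v in s.items()},ctrl.tcp_to_grasp)
for c in ['scene','top']:
    im=ctrl.get_image(c); save(im,f'pics/{c}0.png'); np.savez(f'{c}0.npz',**im)
    print(c,im['vertical_fov'],im['cx'],im['cy'],im['eye'],im['attitude'])
    P=pts(im)
    for t in ['lamp','module','module_face','module_pin','cover','cover_lug','driver_black','driver_amber','seal_ring','round_body','spot_lamp','fluid_bottle','screw_dish','wrench']:
        try:
            for d in ctrl.cut_out(c,t)[:2]:
                r=d['region']; p=P[r]; ok=im['range_z'][r]>0
                print(t,round(d['score'],2),d['at'],r.sum(),np.round(np.median(p[ok],0)),np.round(np.percentile(p[ok],[2,98],axis=0)).tolist())
        except Exception as e: print(t,e)
E
```

```text
pics
{'time': np.float64(0.0), 'joint_positions': array([-1.263,  0.427,  0.074,  1.607, -0.034,  1.111, -0.067]), 'qvel': array([ 0.   , -0.001,  0.001,  0.001,  0.   , -0.002,  0.002]), 'joint_efforts': array([ 0.0000e+00, -9.3585e+01,  3.6680e+00, -4.5417e+01, -4.9000e-02,
        2.0000e-02,  0.0000e+00]), 'position': array([297.58 , 605.383, 204.81 ]), 'tool_rot': array([ 0.226,  0.974, -0.001, -0.   ]), 'force': array([ 0.096,  0.056, -0.371]), 'wrist_torque': array([-0.002, -0.022,  0.027]), 'opening': np.float64(93.97)} 18.8
scene 42.30557978475705 254.81294509045918 192.4111000793007 [1498.59484785 -455.54459881 1262.91754591] [ 0.80094758  0.48723188 -0.1829354  -0.29601134]
lamp 0.71 [216.3, 233.1] 3851 [567. -76.  15.] [[445.0, -245.0, 3.0], [674.0, 48.0, 54.0]]
module 0.58 [211.7, 212.1] 1461 [ 558. -135.   30.] [[486.0, -203.0, 14.0], [648.0, -55.0, 54.0]]
module_face 0.71 [209.3, 210.6] 1369 [ 558. -135.   31.] [[490.0, -202.0, 19.0], [645.0, -57.0, 54.0]]
module_face 0.21 [149.2, 383.1] 473 [568. 542.   9.] [[529.0, 490.0, -1.0], [618.0, 594.0, 26.0]]
module_pin 0.94 
[... 2862 characters left out ...]
7.0, 50.0]]
round_body 0.2 [210.8, 292.1] 1338 [ 553. -124.   30.] [[493.0, -194.0, 19.0], [628.0, -51.0, 53.0]]
spot_lamp 0.94 [235.6, 405.1] 620 [ 487. -501.   56.] [[445.0, -545.0, 18.0], [529.0, -464.0, 65.0]]
fluid_bottle 0.75 [177.8, 380.6] 250 [ 667. -430.   71.] [[650.0, -481.0, -2.0], [714.0, -414.0, 114.0]]
fluid_bottle 0.68 [226.5, 174.1] 2335 [491. 309.   7.] [[400.0, 227.0, -2.0], [586.0, 398.0, 45.0]]
screw_dish 0.7 [199.8, 105.8] 551 [581. 540.   8.] [[537.0, 496.0, -4.0], [624.0, 579.0, 25.0]]
wrench 0.54 [251.7, 106.8] 288 [413. 531.   7.] [[365.0, 448.0, -2.0], [458.0, 591.0, 15.0]]
wrench 0.51 [200.4, 105.0] 596 [582. 540.   9.] [[536.0, 493.0, -4.0], [624.0, 581.0, 26.0]]
```

View pics/scene0.png

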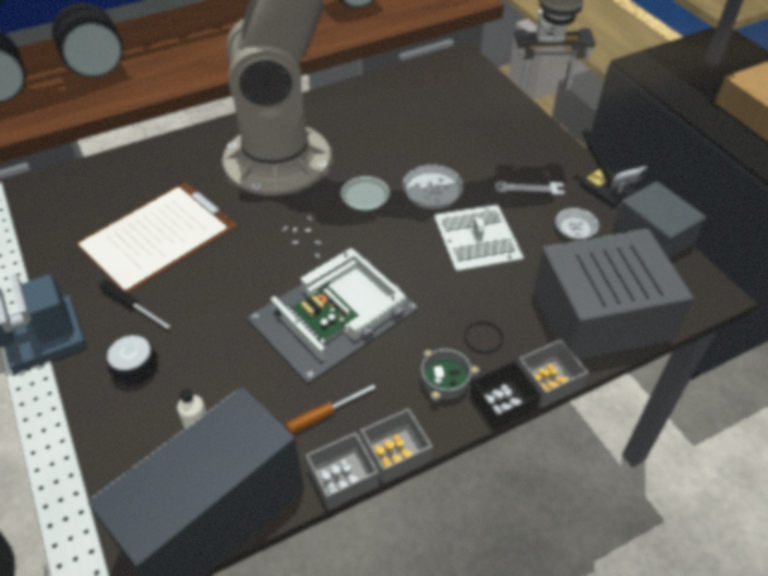

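View pics/top0.png

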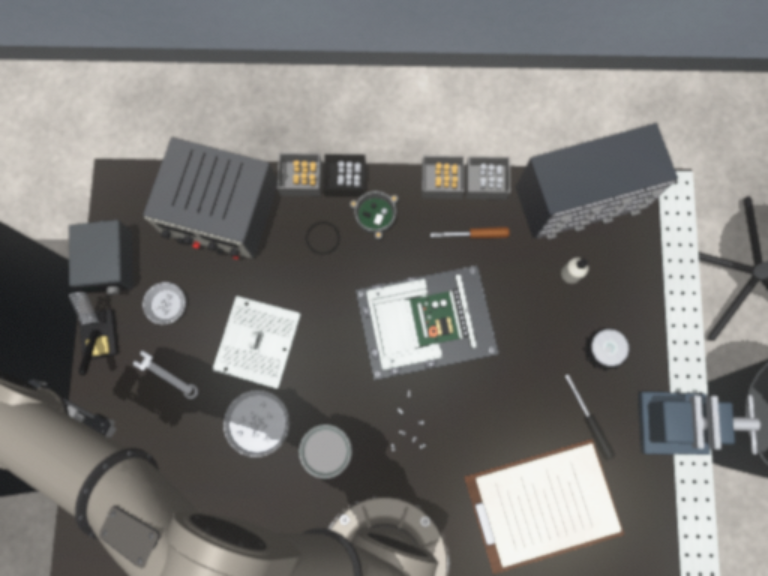

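```bash
python3 - <<'E'
from h import *
for c,(r0,r1,c0,c1),n in [('scene',(165,275,160,310),'a'),('top',(150,265,220,345),'b'),('top',(180,275,120,220),'c'),('scene',(125,200,265,370),'d')]:
    d=np.load(f'{c}0.npz')
    cv2.imwrite(f'pics/crop_{n}.png',cv2.resize(d['image'][r0:r1,c0:c1,::-1],None,fx=5,fy=5,interpolation=cv2.INTER_CUBIC))
E
```

```text
(no output)
```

View pics/crop_a.png

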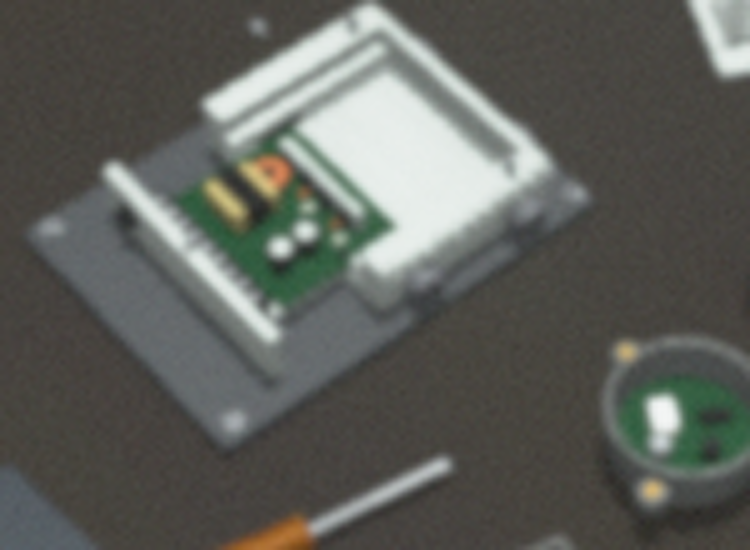

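View pics/crop_b.png

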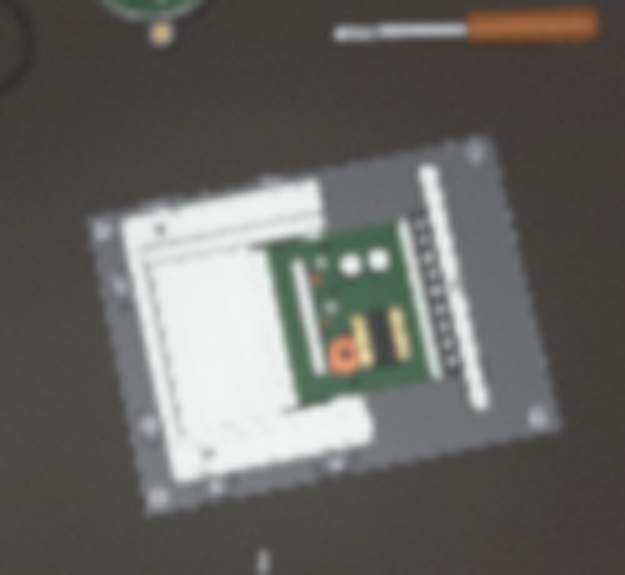

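View pics/crop_c.png

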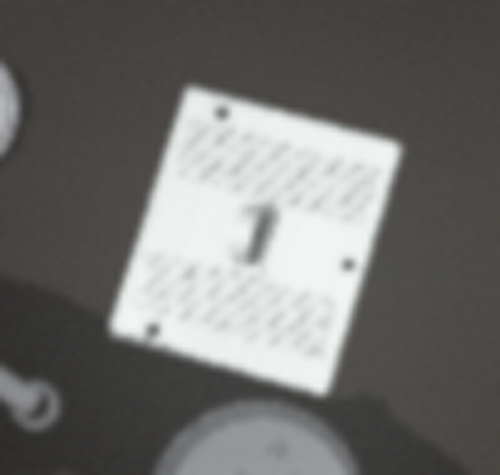

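View pics/crop_d.png

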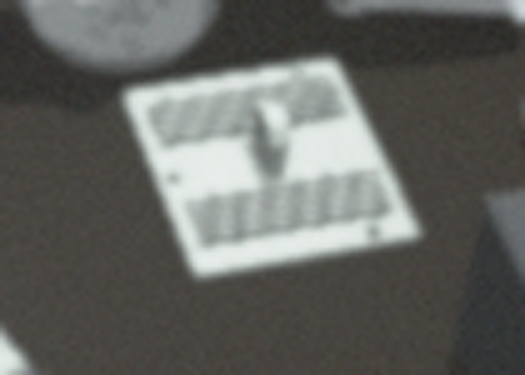

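The module lies to the right in the top view (plate at ~px (310,205)), the lamp's closed end points left, toward +y. The cover (px ~(172,228)) has its two-hole side facing left. Next I'll fit the poses.

```bash
cat >> h.py <<'E'
from scipy.optimize import least_squares
from scipy.ndimage import map_coordinates
def proj(im,X):
    h=384; f=h/2/np.tan(np.radians(float(im['vertical_fov']))/2)
    M=R.from_quat(np.array(im['attitude'])).as_matrix()
    c=(np.asarray(X)-np.array(im['eye']))@M
    return np.stack([c[...,0]/c[...,2]*f+im['cx'],c[...,1]/c[...,2]*f+im['cy']],-1)
def place(p,L,z0=0):
    c,s=np.cos(p[2]),np.sin(p[2]); L=np.asarray(L,float)
    return np.stack([p[0]+c*L[...,0]-s*L[...,1],p[1]+s*L[...,0]+c*L[...,1],z0+L[...,2]],-1)
def fit(im,segs,p0,reach=10,it=6,verbose=False):
    """segs: list of (A,B,outward) local pts 3D, outward local dir 2D; bright inside->dark outside"""
    g=cv2.cvtColor(np.asarray(im['image']),cv2.COLOR_RGB2GRAY).astype(float)
    p=np.array(p0,float)
    for k in range(it):
        w=reach if k<2 else max(reach/2.5,5)
        Ls=[];N=[];off=[]
        for A,B,o in segs:
            t=np.linspace(.06,.94,25)[:,None]; L=np.array(A)*(1-t)+np.array(B)*t
            d=np.linspace(-w,w,81)
            Q=L[:,None,:]+d[None,:,None]*np.array([o[0],o[1],0])
            uv=proj(im,place(p,Q))
            v=map_coordinates(g,[uv[...,1],uv[...,0]],order=1)
            gr=-np.gradient(v,axis=1); gr=cv2.GaussianBlur(gr,(9,1),0)
            i=gr.argmax(1)
            m=gr[np.arange(25),i]>0.4*np.median(gr.max(1))
            m&=(i>1)&(i<79)
            Ls.append(L[m]);N.append(np.tile(o,(m.sum(),1)));off.append(d[i][m])
        Lc=np.concatenate(Ls);Nc=np.concatenate(N);oc=np.concatenate(off)
        def res(q):
            X=place(q,Lc)-place(p,Lc)
            c,s=np.cos(p[2]),np.sin(p[2])
            n=np.stack([c*Nc[:,0]-s*Nc[:,1],s*Nc[:,0]+c*Nc[:,1]],-1)
            return (X[:,:2]*n).sum(1)-oc
        r=least_squares(res,p,x_scale=[1,1,.01],loss='soft_l1')
        p=r.x
    if verbose:
        e=res(p);j=0
        for a in Ls: print('  seg n',len(a),'mean res',round(e[j:j+len(a)].mean(),2) if len(a) else None);j+=len(a)
    return p
def over(im,items,name,box,s=6):
    r0,r1,c0,c1=box
    I=cv2.resize(np.asarray(im['image'])[r0:r1,c0:c1,::-1],None,fx=s,fy=s,interpolation=cv2.INTER_CUBIC)
    for X,col,closed in items:
        uv=(proj(im,X)-[c0,r0]+.5)*s
        cv2.polylines(I,[np.round(uv).astype(int)],closed,col,1)
    cv2.imwrite(name,I)
def rect(x0,x1,y0,y1,z): return [(x0,y0,z),(x1,y0,z),(x1,y1,z),(x0,y1,z)]
E
cat > f1.py <<'E'
from h import *
C=np.array(rect(-80,80,-92,92,6))
covsegs=[(C[0],C[1],(0,-1)),(C[1],C[2],(1,0)),(C[2],C[3],(0,1)),(C[3],C[0],(-1,0))]
F=np.array(rect(-200,100,-110,110,10))
fixsegs=[(F[0],F[1],(0,-1)),(F[1],F[2],(1,0)),(F[2],F[3],(0,1)),(F[3],F[0],(-1,0))]
B=np.array(rect(-64,76,-90,90,50))
for c in ['scene','top']:
    im=dict(np.load(f'{c}0.npz'))
    p=fit(im,covsegs,[492,310,np.radians(74)],verbose=True); print(c,'cover',p,np.degrees(p[2]))
    q=fit(im,fixsegs,[540,-25,np.radians(103)],reach=14,verbose=True); print(c,'lamp(fix)',q,np.degrees(q[2]))
    H=[(place(p,rect(x-2,x+2,y-2,y+2,6)),(0,0,255),True) for x,y in [(51,81),(51,-81),(-69,0)]]
    H+=[(place(p,C),(0,255,0),True),(place(p,rect(-7,7,-20,20,56)),(255,0,0),True)]
    Pn=[(place(q,[(51,y,50),(51,y,66)]),(0,0,255),False) for y in (81,-81)]
    Pn+=[(place(q,B),(0,255,0),True),(place(q,F),(255,255,0),True)]
    if c=='scene':
        over(im,H,'pics/ov_cs.png',(125,200,265,370)); over(im,Pn,'pics/ov_ls.png',(160,260,160,290))
    else:
        over(im,H,'pics/ov_ct.png',(185,270,130,210)); over(im,Pn,'pics/ov_lt.png',(165,265,225,345))
E
python3 f1.py
```

```text
seg n 21 mean res -1.81
  seg n 25 mean res -1.64
  seg n 19 mean res -2.45
  seg n 22 mean res -2.66
scene cover [489.96272334 311.70854623   1.31358643] 75.26295867865757
  seg n 21 mean res -0.37
  seg n 23 mean res -0.71
  seg n 15 mean res -1.22
  seg n 25 mean res -0.58
scene lamp(fix) [534.2242261  -42.70218063   1.79474515] 102.83132243523417
  seg n 25 mean res -0.65
  seg n 25 mean res -1.3
  seg n 25 mean res -0.86
  seg n 25 mean res -1.38
top cover [491.9264498  311.1185794    1.31675922] 75.4447461409879
  seg n 14 mean res 0.31
  seg n 24 mean res 0.64
  seg n 24 mean res 0.44
  seg n 25 mean res 0.52
top lamp(fix) [535.62165401 -41.69064918   1.79591901] 102.898579864029
```

View pics/ov_cs.png

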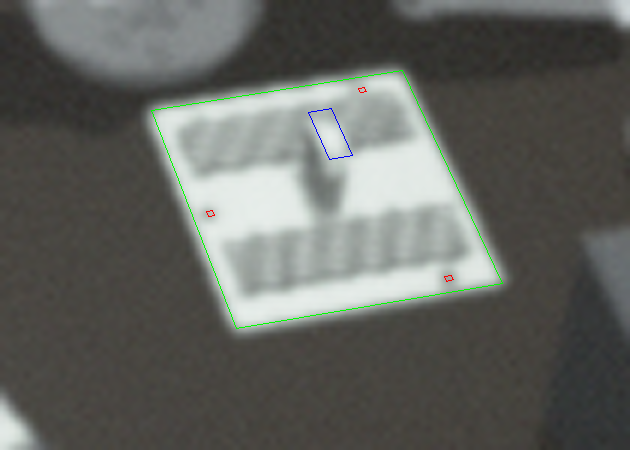

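View pics/ov_ct.png

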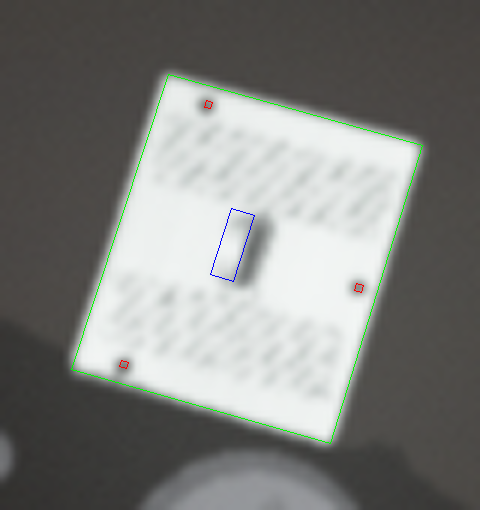

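View pics/ov_ls.png

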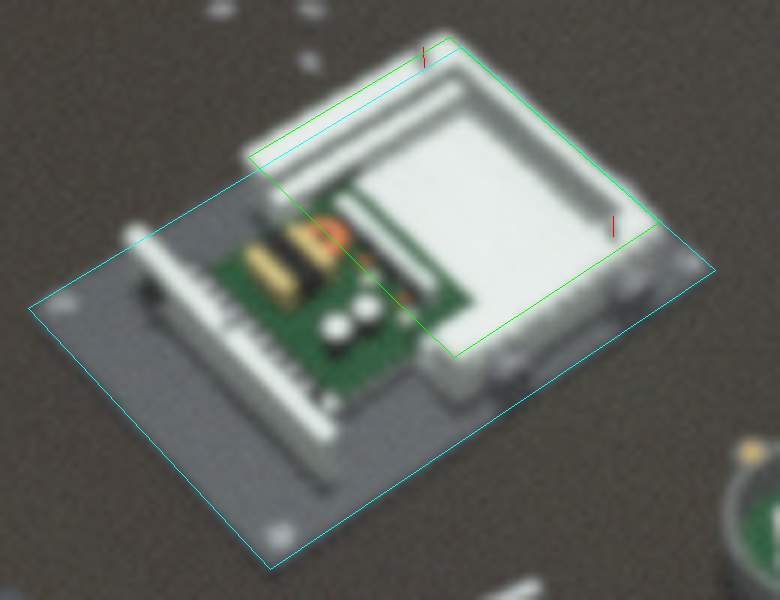

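View pics/ov_lt.png

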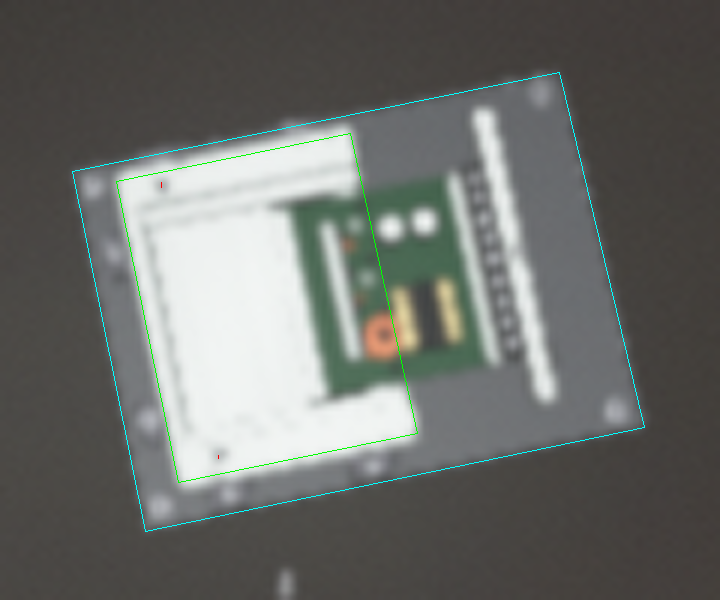

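```bash
cat > f2.py <<'E'
from h import *
M=np.array(rect(0,10,-88,88,50))
segs=[(M[3],M[0],(-1,0)),(M[0],M[1],(0,-1)),(M[2],M[3],(0,1))]
L=np.array([535,-42]);yaw=np.radians(102.87)
ex=np.array([np.cos(yaw),np.sin(yaw)]);ey=np.array([-ex[1],ex[0]])
im=dict(np.load('top0.npz'))
for x0 in (-150,-165):
    m=L+ex*x0
    q=fit(im,segs,[m[0],m[1],yaw],reach=16,verbose=True)
    d=q[:2]-L; print(q,'lamp frame',d@ex,d@ey,np.degrees(q[2]-yaw))
over(im,[(place(q,M),(0,0,255),True)],'pics/ov_m.png',(165,265,225,345))
E
python3 f2.py
```

```text
seg n 25 mean res -0.06
  seg n 25 mean res -0.45
  seg n 25 mean res -0.29
[ 569.28589946 -186.06029734    1.79156807] lamp frame -148.07803894786636 -1.3366198646587184 -0.22071072598279604
  seg n 25 mean res -0.06
  seg n 25 mean res -0.43
  seg n 25 mean res -0.29
[ 569.26689673 -186.06208262    1.79168368] lamp frame -148.07554672095966 -1.3176968749185844 -0.21408673880638912
```

View pics/ov_m.png

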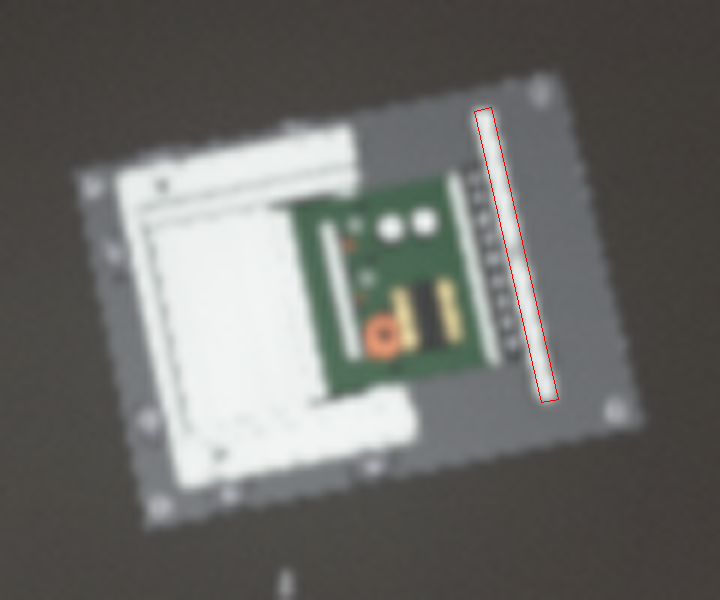

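```bash
cat > plan.py <<'E'
from h import *
import sys,json
def plan(xyz,yawy,n=None,step=55,opening=None,pr=True,maxn=60):
    """tool y heading yawy (deg), pointing down"""
    s=ctrl.sense(); p=np.array(s['position']); q=R.from_quat(s['tool_rot'])
    a=np.radians(yawy); y=np.array([np.cos(a),np.sin(a),0]); z=np.array([0,0,-1.]); x=np.cross(y,z)
    T=R.from_matrix(np.stack([x,y,z],1))
    rv=(q.inv()*T).as_rotvec()
    d=np.array(xyz)-p
    k=n or max(int(np.ceil(np.linalg.norm(d)/step)),int(np.ceil(np.abs(rv).max()/.17)),1)
    rows=[]; cur=q
    o=opening if opening is not None else round(float(s['opening'])/94,2)
    for i in range(k):
        t=cur.inv().apply(d/k)/10
        rows.append([round(float(v),2) for v in t]+[round(float(v),3) for v in rv/k]+[o])
        cur=cur*R.from_rotvec(rv/k)
    print('t',round(float(s['time']),2),'pos',np.round(p,1),'F',np.round(s['force'],1),'open',round(float(s['opening']),1),'remaining',np.round(d,1),'rv',np.round(rv,4))
    for j in range(0,k,8): print(json.dumps(rows[j:j+8]))
if __name__=='__main__':
    v=[float(x) for x in sys.argv[1:]]
    plan(v[:3],v[3],n=int(v[4]) if len(v)>4 and v[4]>0 else None,opening=v[5] if len(v)>5 else None)
E
python3 plan.py 577.5 -228 130 102.87 0 0
```

```text
t 1.5 pos [297.7 605.8 205.5] F [0.4 0.3 0.6] open 93.9 remaining [ 279.8 -833.8  -75.5] rv [-0.000e+00 -1.000e-04 -6.815e-01]
[[-3.64, -3.68, 0.44, -0.0, -0.0, -0.04, 0.0], [-3.49, -3.82, 0.44, -0.0, -0.0, -0.04, 0.0], [-3.33, -3.96, 0.44, -0.0, -0.0, -0.04, 0.0], [-3.17, -4.09, 0.44, -0.0, -0.0, -0.04, 0.0], [-3.01, -4.21, 0.44, -0.0, -0.0, -0.04, 0.0], [-2.84, -4.33, 0.44, -0.0, -0.0, -0.04, 0.0], [-2.66, -4.44, 0.44, -0.0, -0.0, -0.04, 0.0], [-2.48, -4.54, 0.44, -0.0, -0.0, -0.04, 0.0]]
[[-2.3, -4.64, 0.44, -0.0, -0.0, -0.04, 0.0], [-2.11, -4.72, 0.44, -0.0, -0.0, -0.04, 0.0], [-1.92, -4.8, 0.44, -0.0, -0.0, -0.04, 0.0], [-1.72, -4.88, 0.44, -0.0, -0.0, -0.04, 0.0], [-1.53, -4.94, 0.44, -0.0, -0.0, -0.04, 0.0], [-1.33, -5.0, 0.44, -0.0, -0.0, -0.04, 0.0], [-1.13, -5.05, 0.44, -0.0, -0.0, -0.04, 0.0], [-0.92, -5.09, 0.44, -0.0, -0.0, -0.04, 0.0]]
[[-0.72, -5.12, 0.44, -0.0, -0.0, -0.04, 0.0]]
```

carry_out([
  [-3.64,-3.68,0.44,0,0,-0.04,0],
  [-3.49,-3.82,0.44,0,0,-0.04,0],
  [-3.33,-3.96,0.44,0,0,-0.04,0],
  [-3.17,-4.09,0.44,0,0,-0.04,0],
  [-3.01,-4.21,0.44,0,0,-0.04,0],
  [-2.84,-4.33,0.44,0,0,-0.04,0],
  [-2.66,-4.44,0.44,0,0,-0.04,0],
  [-2.48,-4.54,0.44,0,0,-0.04,0],
])

```text
time: 2.5
position: [433.6, 206.0, 169.3]
tool_rot: [0.06, 0.998, 0.002, 0.001]
force: [-0.1, -0.6, -0.2]
opening: 17.2
```

```bash
python3 plan.py 577.5 -228 130 102.87 0 0
```

```text
t 2.5 pos [433.6 206.  169.3] F [-0.1 -0.6 -0.2] open 17.2 remaining [ 143.9 -434.   -39.3] rv [ 0.0033  0.0021 -0.3455]
[[-2.17, -4.6, 0.42, 0.0, 0.0, -0.038, 0.0], [-1.99, -4.68, 0.42, 0.0, 0.0, -0.038, 0.0], [-1.81, -4.75, 0.43, 0.0, 0.0, -0.038, 0.0], [-1.63, -4.81, 0.43, 0.0, 0.0, -0.038, 0.0], [-1.44, -4.87, 0.43, 0.0, 0.0, -0.038, 0.0], [-1.25, -4.92, 0.43, 0.0, 0.0, -0.038, 0.0], [-1.06, -4.97, 0.43, 0.0, 0.0, -0.038, 0.0], [-0.87, -5.01, 0.43, 0.0, 0.0, -0.038, 0.0]]
[[-0.68, -5.03, 0.43, 0.0, 0.0, -0.038, 0.0]]
```

carry_out([
  [-2.17,-4.6,0.42,0,0,-0.038,0],
  [-1.99,-4.68,0.42,0,0,-0.038,0],
  [-1.81,-4.75,0.43,0,0,-0.038,0],
  [-1.63,-4.81,0.43,0,0,-0.038,0],
  [-1.44,-4.87,0.43,0,0,-0.038,0],
  [-1.25,-4.92,0.43,0,0,-0.038,0],
  [-1.06,-4.97,0.43,0,0,-0.038,0],
  [-0.87,-5.01,0.43,0,0,-0.038,0],
])

```text
time: 3.5
position: [567.2, -192.0, 135.1]
tool_rot: [-0.098, 0.995, 0.002, 0.004]
force: [0.5, 1.3, -0.4]
opening: 0.5
```

```bash
python3 plan.py 577.5 -228 90 102.87 2 0; python3 plan.py 577.5 -228 24 102.87 4 0
```

```text
t 3.5 pos [ 567.2 -192.   135.1] F [ 0.5  1.3 -0.4] open 0.5 remaining [ 10.3 -36.  -45.1] rv [ 0.0039  0.0086 -0.0293]
[[-0.13, -1.88, 2.25, 0.002, 0.004, -0.015, 0.0], [-0.12, -1.87, 2.25, 0.002, 0.004, -0.015, 0.0]]
t 3.5 pos [ 567.2 -192.   135.1] F [ 0.5  1.3 -0.4] open 0.5 remaining [  10.3  -36.  -111.1] rv [ 0.0039  0.0086 -0.0293]
[[-0.05, -0.94, 2.77, 0.001, 0.002, -0.007, 0.0], [-0.05, -0.94, 2.77, 0.001, 0.002, -0.007, 0.0], [-0.05, -0.94, 2.78, 0.001, 0.002, -0.007, 0.0], [-0.05, -0.94, 2.78, 0.001, 0.002, -0.007, 0.0]]
```

carry_out([
  [-0.13,-2.2,1,0.002,0.004,-0.015,0],
  [-0.12,-1.9,1,0.002,0.004,-0.015,0],
  [0,0,3,0,0,0,0],
  [0,0,3,0,0,0,0],
  [0,0,2,0,0,0,0],
])

```text
time: 4.12
position: [580.0, -239.1, 33.4]
tool_rot: [-0.11, 0.994, -0.002, 0.002]
force: [0.3, -0.2, -0.0]
opening: 0.4
```

```bash
python3 plan.py 577.5 -228 26 102.87 2 0
```

```text
t 4.12 pos [ 580.  -239.1   33.4] F [ 0.3 -0.2 -0. ] open 0.4 remaining [-2.5 11.1 -7.4] rv [-0.0037  0.0034 -0.0036]
[[0.0, 0.57, 0.37, -0.002, 0.002, -0.002, 0.0], [-0.0, 0.57, 0.37, -0.002, 0.002, -0.002, 0.0]]
```

carry_out([
  [0,1,0.4,-0.002,0.002,-0.002,0],
  [0,1,0.3,-0.002,0.002,-0.002,0],
  [0,1,0,0,0,0,0],
  [0,0.6,0,0,0,0,0],
  [0,0.4,0,0,0,0,0],
  [0,0.4,0,0,0,0,0],
  [0,0.4,0,0,0,0,0],
])

```text
time: 5.0
position: [570.0, -188.9, 28.1]
tool_rot: [-0.113, 0.994, -0.0, 0.001]
force: [-0.1, -1.8, -0.4]
opening: 0.2
```

```bash
cat > lf.py <<'E'
from h import *
s=ctrl.sense();L=np.array([535,-42]);yaw=np.radians(102.87)
ex=np.array([np.cos(yaw),np.sin(yaw)]);ey=np.array([-ex[1],ex[0]])
d=s['position'][:2]-L; f=np.array(s['force']);T=R.from_quat(s['tool_rot']).as_matrix()
print('t',s['time'],'lampxy',round(d@ex,2),round(d@ey,2),'z',round(s['position'][2],1),'F lamp',np.round([f[:2]@ex,f[:2]@ey,f[2]],2),'M',np.round(s['wrist_torque'],2),'yhead',round(np.degrees(np.arctan2(T[1,1],T[0,1])),2),'tilt',np.round(T[2],4),'open',round(float(s['opening']),2))
E
python3 lf.py
```

```text
t 5.0 lampxy -151.03 -1.35 z 28.1 F lamp [-1.78  0.47 -0.41] M [-0.37 -0.13 -0.05] yhead 102.95 tilt [-1.7e-03 -5.0e-04 -1.0e+00] open 0.21
```

carry_out([
  [0.05,0.6,0,0,0,0,0],
  [0.05,0.6,0,0,0,0,0],
  [0,0.6,0,0,0,0,0],
  [0,0.6,0,0,0,0,0],
  [0,0.6,0,0,0,0,0],
  [0,0.6,0,0,0,0,0],
])

```text
time: 5.75
position: [560.3, -152.4, 28.1]
tool_rot: [-0.112, 0.994, -0.0, 0.001]
force: [-0.0, -1.5, -0.4]
opening: 0.3
```

```bash
python3 lf.py; python3 - <<'E'
from h import *
im=ctrl.get_image('top'); np.savez('top1.npz',**im); over(im,[],'pics/t1.png',(165,265,225,345))
E
```

```text
t 5.75 lampxy -113.32 -0.11 z 28.1 F lamp [-1.48  0.37 -0.41] M [-0.52 -0.11  0.  ] yhead 102.91 tilt [-0.0018 -0.0012 -1.    ] open 0.26
```

View pics/t1.png

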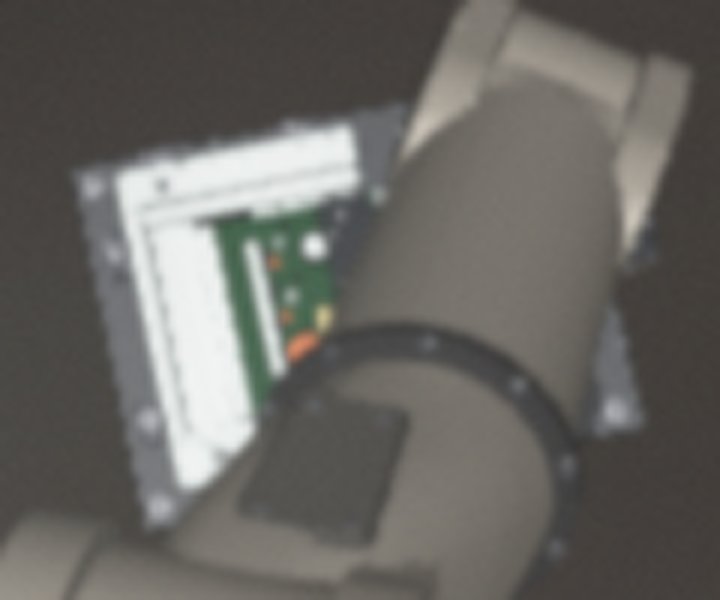

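The top view shows the tray moving in squarely: its front edge is now at px ~(230,220), where it was at ~(290,200). The arm hides the plate.

carry_out([
  [0,0.6,0,0,0,0,0],
  [0,0.6,0,0,0,0,0],
  [0,0.5,0,0,0,0,0],
  [0,0.25,0,0,0,0,0],
  [0,0.2,0,0,0,0,0],
])

```text
time: 6.42
position: [555.2, -129.3, 28.2]
tool_rot: [-0.113, 0.994, -0.0, 0.001]
force: [-0.5, -3.0, -0.2]
opening: 0.7
```

```bash
python3 lf.py
```

```text
t 6.425 lampxy -89.56 -0.22 z 28.2 F lamp [-2.8   1.16 -0.2 ] M [-0.59 -0.12 -0.05] yhead 102.94 tilt [-1.9e-03 -9.0e-04 -1.0e+00] open 0.65
```

carry_out([
  [0,0.2,0,0,0,0,0],
  [0,0.2,0,0,0,0,0],
])

```text
time: 6.68
position: [554.2, -125.4, 28.2]
tool_rot: [-0.113, 0.994, -0.0, 0.001]
force: [1.6, -6.9, 0.6]
opening: 0.3
```

```bash
python3 lf.py
```

```text
t 6.675 lampxy -85.55 -0.19 z 28.2 F lamp [-7.07 -0.02  0.63] M [-1.94 -0.32 -0.05] yhead 102.93 tilt [-0.0019 -0.0011 -1.    ] open 0.25
```

carry_out([
  [0,0.15,0,0,0,0,0],
  [0,0.15,0,0,0,0,0],
])

```text
time: 6.92
position: [554.2, -125.4, 28.3]
tool_rot: [-0.112, 0.994, -0.002, 0.002]
force: [2.8, -10.3, -5.3]
opening: 0.6
```

```bash
python3 lf.py
```

```text
t 6.925 lampxy -85.61 -0.13 z 28.3 F lamp [-10.67  -0.39  -5.26] M [-2.44 -0.77  0.01] yhead 102.81 tilt [-0.0032 -0.005  -1.    ] open 0.56
```

carry_out([
  [0,0.3,0,0,0,0,0],
  [0,0.3,0,0,0,0,0],
])

```text
time: 7.18
position: [554.1, -125.5, 28.6]
tool_rot: [-0.11, 0.994, -0.006, 0.004]
force: [4.9, -18.5, -6.3]
opening: 0.5
```

```bash
python3 lf.py;python3 - <<'E'
from h import *
im=ctrl.get_image('scene'); np.savez('scene2.npz',**im); over(im,[],'pics/s2.png',(160,260,160,290))
E
```

```text
t 7.175 lampxy -85.65 -0.07 z 28.6 F lamp [-19.13  -0.64  -6.29] M [-4.25 -1.22 -0.05] yhead 102.57 tilt [-0.0058 -0.0123 -0.9999] open 0.52
```

View pics/s2.png

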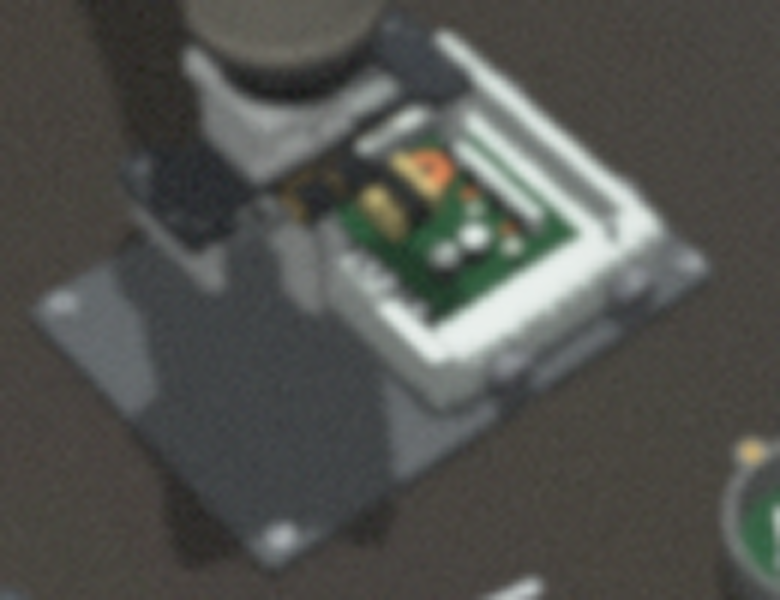

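The plate is home: force rose to 19 N with no further motion, and the scene image shows the plate flush on the open end at px ~(380,320). I'll back off and go to the cover.

carry_out([
  [0,-1.5,-0.1,-0.012,-0.006,-0.005,0],
  [0,-2,-0.5,0,0,0,0],
  [0,-1,-4,0,0,0,0],
  [0,0,-6,0,0,0,0.3],
  [0,0,-3,0,0,0,0.6],
])

```text
time: 7.85
position: [561.3, -171.9, 166.8]
tool_rot: [-0.111, 0.994, 0.001, 0.003]
force: [-0.9, -0.3, -0.4]
opening: 17.2
```

```bash
python3 lf.py; python3 plan.py 491 311.4 110 75.35 0 0.6
```

```text
t 7.85 lampxy -132.52 3.31 z 166.8 F lamp [-0.08  0.89 -0.42] M [ 0.04 -0.05 -0.02] yhead 102.79 tilt [-0.0057  0.0017 -1.    ] open 17.2
t 7.85 pos [ 561.3 -171.9  166.8] F [-0.9 -0.3 -0.4] open 17.2 remaining [-70.3 483.3 -56.8] rv [0.003  0.0052 0.479 ]
[[-0.42, 5.41, 0.64, 0.0, 0.001, 0.053, 0.6], [-0.14, 5.42, 0.64, 0.0, 0.001, 0.053, 0.6], [0.15, 5.42, 0.64, 0.0, 0.001, 0.053, 0.6], [0.44, 5.41, 0.64, 0.0, 0.001, 0.053, 0.6], [0.73, 5.38, 0.64, 0.0, 0.001, 0.053, 0.6], [1.01, 5.33, 0.63, 0.0, 0.001, 0.053, 0.6], [1.29, 5.27, 0.63, 0.0, 0.001, 0.053, 0.6], [1.57, 5.19, 0.63, 0.0, 0.001, 0.053, 0.6]]
[[1.85, 5.1, 0.63, 0.0, 0.001, 0.053, 0.6]]
```

carry_out([
  [-0.42,5.41,0.64,0,0.001,0.053,0.6],
  [-0.14,5.42,0.64,0,0.001,0.053,0.6],
  [0.15,5.42,0.64,0,0.001,0.053,0.6],
  [0.44,5.41,0.64,0,0.001,0.053,0.6],
  [0.73,5.38,0.64,0,0.001,0.053,0.6],
  [1.01,5.33,0.63,0,0.001,0.053,0.6],
  [1.29,5.27,0.63,0,0.001,0.053,0.6],
  [1.57,5.19,0.63,0,0.001,0.053,0.6],
])

```text
time: 8.85
position: [505.1, 264.5, 122.0]
tool_rot: [0.112, 0.994, 0.002, 0.003]
force: [1.4, 0.3, 0.4]
opening: 56.0
```

```bash
python3 plan.py 491 311.4 100 75.35 0 0.6
```

```text
t 8.85 pos [505.1 264.5 122. ] F [1.4 0.3 0.4] open 56.0 remaining [-14.1  46.9 -22. ] rv [0.0039 0.0045 0.0306]
[[2.44, 4.25, 2.21, 0.004, 0.005, 0.031, 0.6]]
```

carry_out([
  [2.44,4.25,2.1,0.004,0.005,0.031,0.6],
  [0,0,0.3,0,0,0,0.6],
  [0,0,0,0,0,0,0.6],
])

```text
time: 9.22
position: [489.6, 316.8, 97.4]
tool_rot: [0.126, 0.992, -0.0, -0.001]
force: [-0.2, 0.4, 1.0]
opening: 56.5
```

```bash
python3 plan.py 491 311.4 70 75.35 1 0.6;  python3 - <<'E'
from h import *
im=ctrl.get_image('top'); np.savez('top3.npz',**im); over(im,[],'pics/t3.png',(165,265,225,345)); save(im,'pics/t3f.png')
im=ctrl.get_image('scene'); np.savez('scene3.npz',**im); over(im,[],'pics/s3.png',(160,260,160,290)); over(im,[],'pics/s3c.png',(85,200,265,370),5)
E
```

```text
t 9.22 pos [489.6 316.8  97.4] F [-0.2  0.4  1. ] open 56.5 remaining [  1.4  -5.4 -27.4] rv [-0.0004 -0.0013  0.0034]
[[-0.28, -0.49, 2.74, -0.0, -0.001, 0.003, 0.6]]
```

View pics/t3.png

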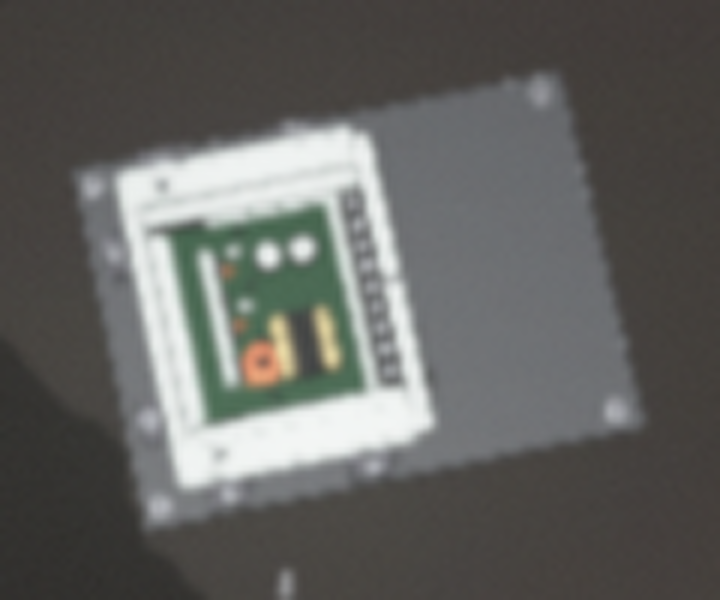

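View pics/s3.png

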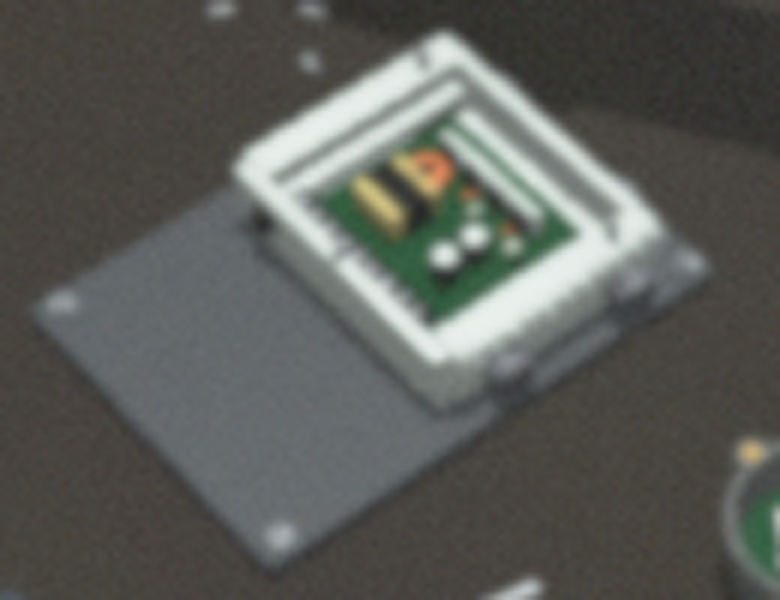

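View pics/s3c.png

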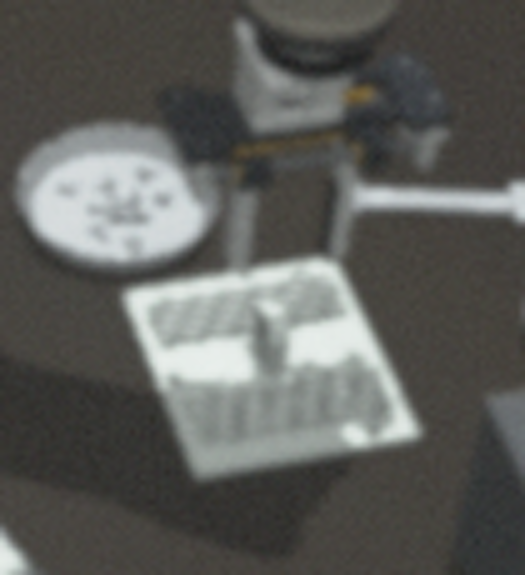

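The module sits square and home in the top view, plate edge at px ~(400,290). The fingers straddle the lug, so I'll descend.

carry_out([
  [-0.28,-0.49,2.2,0,-0.001,0.003,0.6],
  [0,0,0,0,0,0,0.6],
])

```text
time: 9.57
position: [492.7, 309.3, 76.8]
tool_rot: [0.129, 0.992, 0.001, 0.001]
force: [0.3, -0.5, -0.1]
opening: 56.3
```

```bash
python3 plan.py 491 311.4 13 75.35 3 0.6; python3 f2.py >/dev/null; python3 - <<'E'
from h import *
L=np.array([535,-42]);yaw=np.radians(102.87)
ex=np.array([np.cos(yaw),np.sin(yaw)]);ey=np.array([-ex[1],ex[0]])
O=np.array(rect(-74,76,-90,90,50)); O2=np.array(rect(-74,76,-88,88,50))
for c in ['top','scene']:
    im=dict(np.load(c+'3.npz'))
    for nm,ss in [('end+closed',[(O2[3],O2[0],(-1,0)),(O[1],O[2],(1,0))]),('sides',[(O[0],O[1],(0,-1)),(O[2],O[3],(0,1))])]:
        ss2=ss
        q=fit(im,ss2,[535,-42,yaw],reach=8,verbose=True); d=q[:2]-L; print(c,nm,q,'dl',d@ex,d@ey,np.degrees(q[2]))
E
```

```text
t 9.57 pos [492.7 309.3  76.8] F [ 0.3 -0.5 -0.1] open 56.3 remaining [ -1.7   2.1 -63.8] rv [ 0.0016  0.0009 -0.0034]
[[0.07, 0.05, 2.13, 0.001, 0.0, -0.001, 0.6], [0.07, 0.05, 2.13, 0.001, 0.0, -0.001, 0.6], [0.07, 0.05, 2.13, 0.001, 0.0, -0.001, 0.6]]
  seg n 0 mean res None
  seg n 0 mean res None
top end+closed [3.63817212e+03 6.66816491e+02 1.79540247e+00] dl -0.19006126790424363 -3183.095657237333 102.86898415359937
  seg n 0 mean res None
  seg n 0 mean res None
top sides [ 104.27349091 1776.14771234    1.79037244] dl 1868.4120161069493 14.932098914983627 102.58078442946338
  seg n 0 mean res None
  seg n 0 mean res None
scene end+closed [1.06631865e+04 2.48705217e+03 1.83215533e+00] dl 209.56797213463616 -10437.066012659207 104.97476780907999
  seg n 0 mean res None
  seg n 0 mean res None
scene sides [-1.82722484e+03  9.85072871e+03  1.78743463e+00] dl 10170.364377088743 99.37747653032062 102.41246068960982
```

carry_out([
  [0.07,0.05,2.1,0.001,0,-0.001,0.6],
  [0.07,0.05,2.1,0.001,0,-0.001,0.6],
  [0,0,1.4,0,0,0,0.6],
  [0,0,0.5,0,0,0,0.6],
])

```text
time: 10.07
position: [495.1, 310.2, 18.8]
tool_rot: [0.13, 0.992, 0.002, 0.002]
force: [-0.6, 0.6, -0.1]
opening: 56.3
```

```bash
python3 plan.py 491 311.4 12.5 75.35 1 0.6; python3 - <<'E'
from h import *
L=np.array([535,-42]);yaw=np.radians(102.87)
ex=np.array([np.cos(yaw),np.sin(yaw)]);ey=np.array([-ex[1],ex[0]])
O=np.array(rect(-74,76,-90,90,50)); O2=np.array(rect(-74,76,-88,88,50))
E={'open':(O2[3],O2[0],(-1,0)),'closed':(O[1],O[2],(1,0)),'-y':(O[0],O[1],(0,-1)),'+y':(O[2],O[3],(0,1))}
for c in ['top','scene']:
    im=dict(np.load(c+'3.npz'))
    q=fit(im,list(E.values()),[535,-42,yaw],reach=8,verbose=True); d=q[:2]-L; print(c,q,'dl',d@ex,d@ey,np.degrees(q[2]))
E
```

```text
t 10.07 pos [495.1 310.2  18.8] F [-0.6  0.6 -0.1] open 56.3 remaining [-4.1  1.2 -6.3] rv [ 0.0042  0.004  -0.0051]
[[0.43, 0.0, 0.63, 0.004, 0.004, -0.005, 0.6]]
  seg n 25 mean res -0.78
  seg n 25 mean res -0.69
  seg n 3 mean res -3.79
  seg n 25 mean res -0.18
top [531.31015222 -42.9638857    1.79822708] dl -0.11779532597553832 3.8118468726407984 103.03082209807096
  seg n 25 mean res -2.13
  seg n 25 mean res -2.05
  seg n 2 mean res -3.31
  seg n 25 mean res -0.12
scene [529.53689846 -43.1568672    1.79549095] dl 0.08904527665889089 5.583537506988454 102.87405338102722
```

carry_out([
  [0.43,0,0.55,0.004,0.004,-0.005,0.6],
  [0,0,0,0,0,0,0.6],
])

```text
time: 10.32
position: [491.2, 311.5, 13.8]
tool_rot: [0.128, 0.992, 0.0, 0.0]
force: [-0.8, 0.2, 0.4]
opening: 56.1
```

```bash
python3 plan.py 491 311.4 12.5 75.35 1 0
```

```text
t 10.32 pos [491.2 311.5  13.8] F [-0.8  0.2  0.4] open 56.1 remaining [-0.2 -0.1 -1.3] rv [ 0.0006  0.     -0.0001]
[[0.01, -0.02, 0.13, 0.001, 0.0, -0.0, 0.0]]
```

carry_out([
  [0,0,0.1,0,0,0,0],
  [0,0,0,0,0,0,0],
  [0,0,0,0,0,0,0],
  [0,0,0,0,0,0,0],
  [0,0,0,0,0,0,0],
], grip_force=40)

```text
time: 10.95
position: [491.8, 312.0, 13.8]
tool_rot: [0.127, 0.992, 0.001, 0.001]
force: [0.6, 0.2, -0.2]
opening: 13.7
```

```bash
python3 lf.py; python3 plan.py 491 311.4 12.5 75.35 1 0
```

```text
t 10.95 lampxy 354.76 -36.7 z 13.8 F lamp [ 0.03 -0.6  -0.22] M [-0.29 -0.13  0.19] yhead 75.36 tilt [-0.0011  0.0019 -1.    ] open 13.72
t 10.95 pos [491.8 312.   13.8] F [ 0.6  0.2 -0.2] open 13.7 remaining [-0.8 -0.6 -1.3] rv [0.0019 0.0011 0.0002]
[[0.06, -0.08, 0.13, 0.002, 0.001, 0.0, 0.0]]
```

Gripped, opening 13.7 mm against the 14 mm lug. I'll lift straight up.

carry_out([
  [0,0,-1,0,0,0,0],
  [0,0,-2,0,0,0,0],
  [0,0,-3,0,0,0,0],
  [0,0,-4,0,0,0,0],
  [0,0,-3,0,0,0,0],
])

```text
time: 11.58
position: [489.1, 309.7, 146.1]
tool_rot: [0.128, 0.992, -0.002, -0.002]
force: [-0.3, 0.3, -6.1]
opening: 14.0
```

```bash
python3 lf.py; python3 plan.py 535 -42 140 102.87 0 0
```

```text
t 11.575 lampxy 353.05 -33.55 z 146.1 F lamp [ 0.35  0.22 -6.11] M [0.1  0.03 0.06] yhead 75.32 tilt [ 0.0033 -0.0047 -1.    ] open 14.01
t 11.57 pos [489.1 309.7 146.1] F [-0.3  0.3 -6.1] open 14.0 remaining [  45.9 -351.7   -6.1] rv [-0.0038 -0.0043 -0.4808]
[[-1.91, -4.69, 0.1, -0.001, -0.001, -0.069, 0.0], [-1.58, -4.81, 0.1, -0.001, -0.001, -0.069, 0.0], [-1.25, -4.91, 0.1, -0.001, -0.001, -0.069, 0.0], [-0.91, -4.98, 0.1, -0.001, -0.001, -0.069, 0.0], [-0.56, -5.03, 0.1, -0.001, -0.001, -0.069, 0.0], [-0.22, -5.06, 0.09, -0.001, -0.001, -0.069, 0.0], [0.13, -5.06, 0.09, -0.001, -0.001, -0.069, 0.0]]
```

carry_out([
  [-1.0,-2.5,0,0,0,-0.03,0],
  [-1.5,-3.9,0,0,0,-0.06,0],
  [-1.3,-4.0,0,0,0,-0.06,0],
  [-1.0,-4.1,0,0,0,-0.06,0],
  [-0.7,-4.2,0,0,0,-0.06,0],
  [-0.5,-4.2,0,0,0,-0.06,0],
  [-0.2,-4.2,0,0,0,-0.06,0],
])

```text
time: 12.45
position: [526.9, 27.5, 151.7]
tool_rot: [-0.076, 0.997, 0.0, -0.001]
force: [0.9, -0.1, -5.5]
opening: 13.7
```

```bash
python3 lf.py; python3 plan.py 535 -42 120 102.87 3 0
```

```text
t 12.45 lampxy 69.61 -7.58 z 151.7 F lamp [-0.29 -0.86 -5.49] M [ 0.09 -0.1  -0.05] yhead 98.67 tilt [ 2.1e-03  6.0e-04 -1.0e+00] open 13.7
t 12.45 pos [526.9  27.5 151.7] F [ 0.9 -0.1 -5.5] open 13.7 remaining [  8.1 -69.5 -31.7] rv [ 0.0006 -0.002  -0.0733]
[[0.08, -2.33, 1.05, 0.0, -0.001, -0.024, 0.0], [0.14, -2.33, 1.05, 0.0, -0.001, -0.024, 0.0], [0.2, -2.33, 1.06, 0.0, -0.001, -0.024, 0.0]]
```

carry_out([
  [0.1,-2.8,1.0,0,0,-0.03,0],
  [0.1,-2.4,1,0,0,-0.025,0],
  [0.2,-1.3,1,0,0,-0.018,0],
  [0,0,0,0,0,0,0],
])

```text
time: 12.95
position: [532.9, -43.5, 122.5]
tool_rot: [-0.11, 0.994, 0.0, -0.001]
force: [0.0, 0.6, -5.3]
opening: 13.7
```

```bash
python3 lf.py; python3 plan.py 535 -42 120 102.87 1 0
```

```text
t 12.95 lampxy -0.97 2.42 z 122.5 F lamp [ 0.56 -0.18 -5.35] M [ 0.07 -0.04 -0.04] yhead 102.66 tilt [ 2.4e-03  7.0e-04 -1.0e+00] open 13.66
t 12.95 pos [532.9 -43.5 122.5] F [ 0.   0.6 -5.3] open 13.7 remaining [ 2.1  1.5 -2.5] rv [ 0.0007 -0.0024 -0.0037]
[[-0.24, 0.1, 0.25, 0.001, -0.002, -0.004, 0.0]]
```

```bash
cat > f3.py <<'E'
from h import *
import sys
n=sys.argv[1]
s=ctrl.sense(); p=s['position']; T=R.from_quat(s['tool_rot']).as_matrix(); h=np.arctan2(T[1,1],T[0,1])
zt=p[2]-13.8+6
C=np.array(rect(-80,80,-92,92,zt))
segs=[(C[0],C[1],(0,-1)),(C[1],C[2],(1,0)),(C[2],C[3],(0,1)),(C[3],C[0],(-1,0))]
for c in ['scene','top']:
    im=ctrl.get_image(c); np.savez(f'{c}{n}.npz',**im)
    q=fit(im,segs,[p[0],p[1],h],reach=10,verbose=True)
    d=q[:2]-p[:2]; e=np.array([np.cos(h),np.sin(h)]); print(c,np.round(q,2),'cover-TCP in tool y,x:',round(d@e,2),round(d@[-e[1],e[0]],2),'dyaw',round(np.degrees(q[2]-h),2))
    over(im,[(place(q,C),(0,255,0),True)]+[(place([535,-42,np.radians(102.87)],[(51,y,50),(51,y,66)]),(0,0,255),False) for y in (81,-81)],f'pics/{c}{n}.png',(140,260,160,290) if c=='scene' else (165,265,225,345))
print(p)
E
python3 f3.py 4
```

```text
seg n 24 mean res -0.49
  seg n 22 mean res -1.43
  seg n 18 mean res -0.67
  seg n 21 mean res -1.94
scene [532.81 -44.61   1.79] cover-TCP in tool y,x: -1.09 0.29 dyaw -0.14
  seg n 12 mean res 0.18
  seg n 11 mean res 1.17
  seg n 17 mean res 0.55
  seg n 16 mean res -0.11
top [533.46 -48.38   1.74] cover-TCP in tool y,x: -4.91 0.48 dyaw -3.12
[532.85556979 -43.48373997 122.52300083]
```

View pics/scene4.png

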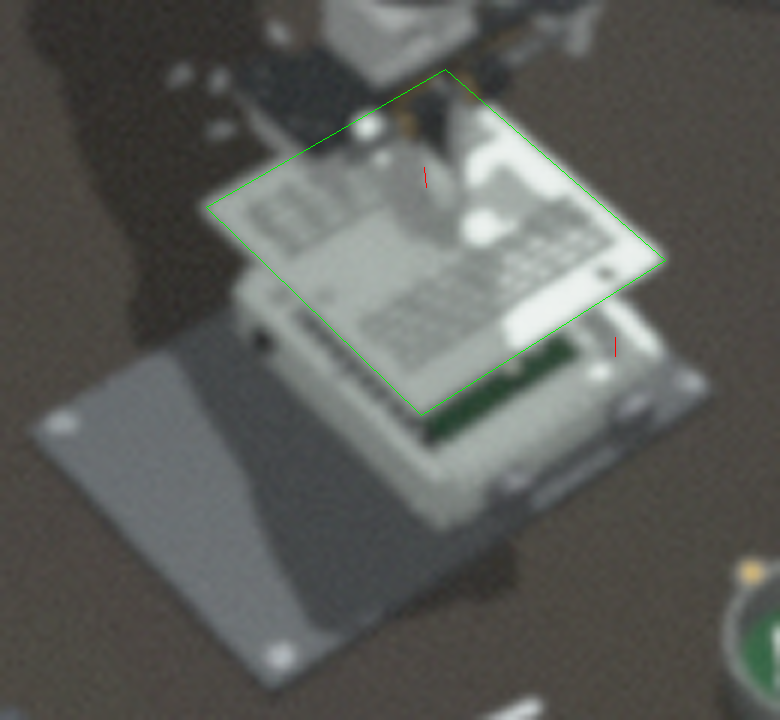

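View pics/top4.png

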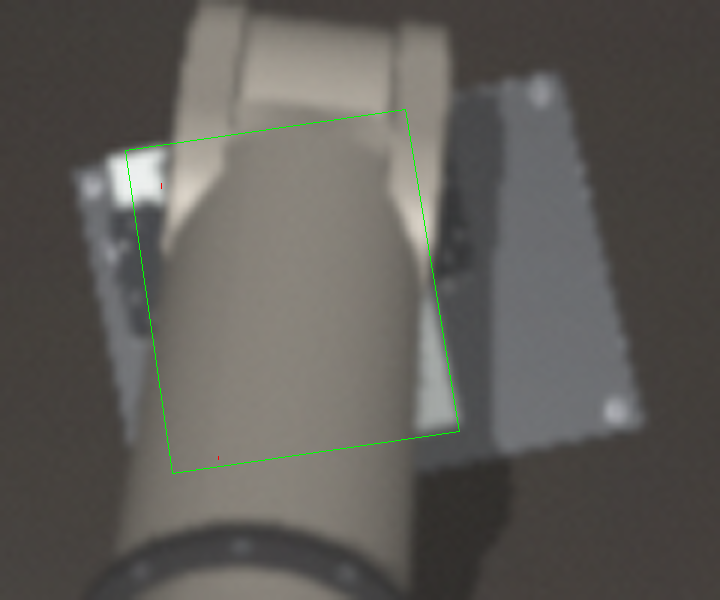

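```bash
python3 plan.py 534.8 -41.3 88 102.87 3 0
```

```text
t 13.05 pos [533.6 -42.1 123.2] F [-0.5  1.1 -5. ] open 13.6 remaining [  1.2   0.8 -35.2] rv [ 0.0009 -0.001  -0.0023]
[[-0.05, 0.02, 1.17, 0.0, -0.0, -0.001, 0.0], [-0.05, 0.02, 1.17, 0.0, -0.0, -0.001, 0.0], [-0.05, 0.02, 1.17, 0.0, -0.0, -0.001, 0.0]]
```

carry_out([
  [-0.05,0.02,1.1,0,0,-0.001,0],
  [-0.05,0.02,1.1,0,0,-0.001,0],
  [-0.05,0.02,1.1,0,0,0,0],
  [0,0,0,0,0,0,0],
])

```text
time: 13.55
position: [535.0, -38.6, 88.2]
tool_rot: [-0.113, 0.994, 0.001, -0.0]
force: [0.1, 0.1, -4.4]
opening: 13.7
```

```bash
python3 lf.py;python3 lf.py; python3 plan.py 534.8 -41.3 84 102.87 1 0
```

```text
t 13.55 lampxy 3.33 -0.75 z 88.2 F lamp [ 0.06 -0.07 -4.43] M [0.07 0.06 0.02] yhead 103.02 tilt [ 7.0e-04  1.5e-03 -1.0e+00] open 13.67
t 13.55 lampxy 3.33 -0.75 z 88.2 F lamp [ 0.06 -0.07 -4.43] M [0.07 0.06 0.02] yhead 103.02 tilt [ 7.0e-04  1.5e-03 -1.0e+00] open 13.67
t 13.55 pos [535.  -38.6  88.2] F [ 0.1  0.1 -4.4] open 13.7 remaining [-0.2 -2.7 -4.2] rv [ 0.0015 -0.0007  0.0026]
[[0.08, -0.26, 0.42, 0.002, -0.001, 0.003, 0.0]]
```

carry_out([
  [0.05,-0.26,0.2,0.002,0,0.003,0],
  [0,0,0,0,0,0,0],
  [0,0,0,0,0,0,0],
])

```text
time: 13.92
position: [535.4, -41.6, 86.3]
tool_rot: [-0.112, 0.994, -0.0, -0.0]
force: [0.5, 0.5, -4.8]
opening: 14.2
```

```bash
python3 lf.py; python3 f3.py 5; python3 plan.py 534.8 -41.3 84 102.87 1 0
```

```text
t 13.925 lampxy 0.31 -0.45 z 86.3 F lamp [ 0.37 -0.58 -4.84] M [ 0.05 -0.02 -0.02] yhead 102.82 tilt [ 4.e-04 -8.e-04 -1.e+00] open 14.25
  seg n 16 mean res -0.34
  seg n 21 mean res -0.62
  seg n 15 mean res -0.4
  seg n 15 mean res -1.07
scene [533.05 -42.09   1.78] cover-TCP in tool y,x: 0.03 2.37 dyaw -0.81
  seg n 15 mean res 0.75
  seg n 15 mean res -1.42
  seg n 12 mean res -0.53
  seg n 18 mean res -0.57
top [534.57 -46.74   1.69] cover-TCP in tool y,x: -4.84 1.93 dyaw -5.89
[535.37088507 -41.5968577   86.322292  ]
t 14.03 pos [535.3 -41.6  86.3] F [-0.4 -0.1 -5.2] open 14.1 remaining [-0.5  0.3 -2.3] rv [-0.0008 -0.0004 -0.001 ]
[[0.05, 0.04, 0.23, -0.001, -0.0, -0.001, 0.0]]
```

View pics/scene5.png

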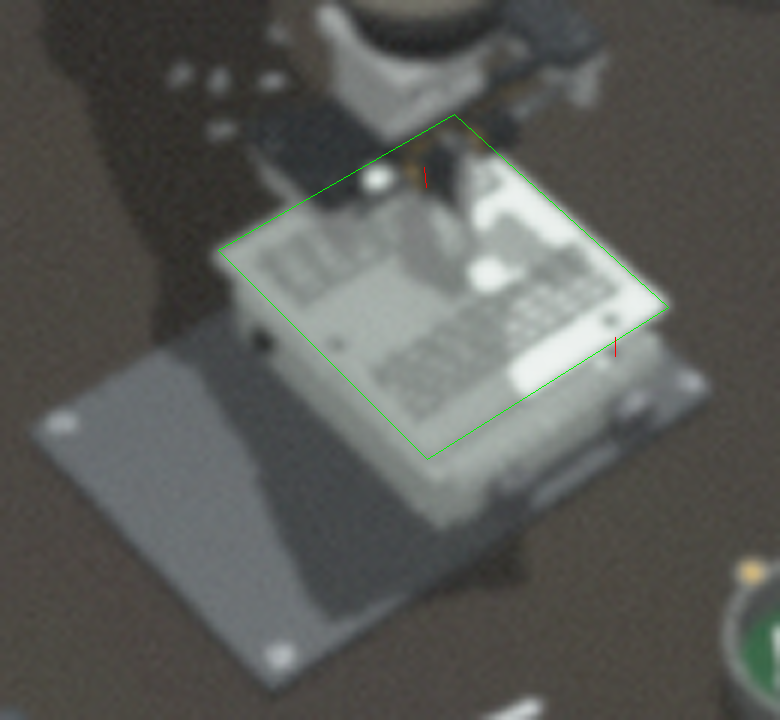

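```bash
python3 - <<'E'
from h import *
im=dict(np.load('scene5.npz'))
g=cv2.cvtColor(im['image'],cv2.COLOR_RGB2GRAY).astype(float)
p=[535.37,-41.6,np.radians(102.82)];zt=86.3-13.8+6
def blob(g,u0,r=3):
    v,u=np.mgrid[int(u0[1])-5:int(u0[1])+7,int(u0[0])-5:int(u0[0])+7]
    # iterative dark centroid
    c=np.array(u0,float)
    for _ in range(15):
        w=np.exp(-((u-c[0])**2+(v-c[1])**2)/(2*2.0**2)); b=g[v,u]; 
        ref=np.percentile(b[(np.hypot(u-c[0],v-c[1])<4)],75); ww=w*np.clip(ref-b,0,None)
        c=np.array([(ww*u).sum(),(ww*v).sum()])/ww.sum()
    return c
for nm,hx,hy,obs in [('A',51,-81,(611,319)),('C',-69,0,(336,343))]:
    pr=proj(im,place(p,[(hx,hy,zt-1)]))[0]
    o0=np.array(obs)/6+[160,140]-.5
    o=blob(g,o0)
    # pixel->mm
    J=np.array([proj(im,place([p[0]+1,p[1],p[2]],[(hx,hy,zt-1)]))[0]-pr,proj(im,place([p[0],p[1]+1,p[2]],[(hx,hy,zt-1)]))[0]-pr]).T
    for q in (o0,o): print(nm,'pred',pr,'obs',q,'world mm (obs-pred)',np.linalg.solve(J,q-pr))
# same for pins, before cover, and holes on the bench
im0=dict(np.load('scene0.npz'));im3=dict(np.load('scene3.npz'));t0=dict(np.load('top0.npz'));t3=dict(np.load('top3.npz'))
def chk(im,pose,pts,z,tag):
    g=cv2.cvtColor(im['image'],cv2.COLOR_RGB2GRAY).astype(float)
    for hx,hy in pts:
        X=[(hx,hy,z)];pr=proj(im,place(pose,X))[0];o=blob(g,pr)
        J=np.array([proj(im,place([pose[0]+1,pose[1],pose[2]],X))[0]-pr,proj(im,place([pose[0],pose[1]+1,pose[2]],X))[0]-pr]).T
        print(tag,hx,hy,'pred',np.round(pr,1),'obs',np.round(o,1),'mm',np.round(np.linalg.solve(J,o-pr),1))
H=[(51,81),(51,-81),(-69,0)]
cov=[491.5,311.6,np.radians(75.4)];lam=[535,-42,np.radians(102.87)]
chk(im0,cov,H,5,'scene holes');chk(t0,cov,H,5,'top holes')
chk(im3,lam,H[:2],58,'scene pins');chk(t3,lam,H[:2],58,'top pins');chk(im3,lam,H[2:],57,'scene mpin');chk(t3,lam,H[2:],57,'top mpin')
E
```

```text
A pred [262.15654161 193.32283122] obs [261.33333333 192.66666667] world mm (obs-pred) [-3.60082554 -1.02786574]
A pred [262.15654161 193.32283122] obs [265.00627578 196.56763557] world mm (obs-pred) [16.03266192  1.6738396 ]
C pred [216.17598877 197.1797708 ] obs [215.5        196.66666667] world mm (obs-pred) [-2.89185531 -1.008757  ]
C pred [216.17598877 197.1797708 ] obs [210.81048557 201.09845266] world mm (obs-pred) [  6.87877865 -21.52645135]
scene holes 51 81 pred [325.  139.9] obs [322.1 134.8] mm [-27.6   5.1]
scene holes 51 -81 pred [339.4 171.2] obs [341.8 176.1] mm [23.1 -5.6]
scene holes -69 0 pred [299.7 160.5] obs [294.9 163.9] mm [  7.  -23.5]
top holes 51 81 pred [150.  245.3] obs [146.6 250. ] mm [-16.7  10.9]
top holes 51 -81 pred [164.1 202.1] obs [167.4 197.9] mm [ 15.5 -11.1]
top holes -69 0 pred [189.1 232.6] obs [194.  235.5] mm [ -9.9 -17.7]
scene pins 51 81 pred [230.3 169. ] obs [227.1 165.1] mm [-21.1  -1.8]
scene pins 51 -81 pred [262.  197.3] obs [259.1 193.8] mm [-17.   -1.1]
top pins 51 81 pred [260.9 240.7] obs [263.6 245.3] mm [-15.5  -9.7]
top pins 51 -81 pred [251.4 195.4] obs [248.  190.8] mm [16.3 12.1]
scene mpin -69 0 pred [216.4 201.3] obs [220.1 197.8] mm [-8.1 16.3]
top mpin -69 0 pred [289.9 211. ] obs [293.7 208.2] mm [ 10.  -13.2]
```

```bash
cat > f4.py <<'E'
from h import *
def spot(im,c0,r=2.5,sig=1.0):
    g=cv2.cvtColor(np.asarray(im['image']),cv2.COLOR_RGB2GRAY).astype(np.float32)
    d=cv2.GaussianBlur(g,(0,0),sig)-cv2.GaussianBlur(g,(0,0),3)
    n=int(r*10);y,x=np.mgrid[-n:n+1,-n:n+1]/10.; 
    v=map_coordinates(d,[c0[1]+y,c0[0]+x],order=3); v[np.hypot(x,y)>r]=1e9
    i=np.unravel_index(v.argmin(),v.shape); return np.array([c0[0]+x[i],c0[1]+y[i]]),v.min(),np.hypot(x[i],y[i])>r-.15
def chk(im,pose,pts,z,tag,r=2.5):
    for hx,hy in pts:
        X=[(hx,hy,z)];pr=proj(im,place(pose,X))[0];o,dep,edge=spot(im,pr,r)
        J=np.array([proj(im,place([pose[0]+1,pose[1],pose[2]],X))[0]-pr,proj(im,place([pose[0],pose[1]+1,pose[2]],X))[0]-pr]).T
        dm=np.linalg.solve(J,o-pr);c,s=np.cos(pose[2]),np.sin(pose[2])
        print(tag,hx,hy,'obs',np.round(o,1),'depth',round(float(dep),1),'EDGE' if edge else '','world mm',np.round(dm,1),'local',np.round([c*dm[0]+s*dm[1],-s*dm[0]+c*dm[1]],1))
H=[(51,81),(51,-81),(-69,0)]
if __name__=='__main__':
    S=lambda n:dict(np.load(n+'.npz'))
    cov=[491.5,311.6,np.radians(75.4)];lam=[535,-42,np.radians(102.87)]
    chk(S('scene0'),cov,H,5,'scene holes');chk(S('top0'),cov,H,5,'top holes')
    for k in '03':
        chk(S('scene'+k),lam,H[:2],58,'scene pins');chk(S('top'+k),lam,H[:2],58,'top pins')
    chk(S('scene3'),lam,H[2:],57,'scene mpin');chk(S('top3'),lam,H[2:],57,'top mpin')
    p=[535.37,-41.6,np.radians(102.82)]
    chk(S('scene5'),p,H[1:],77.5,'held scene')
    p=[532.86,-43.48,np.radians(102.66)]
    chk(S('scene4'),p,H[1:],113.7,'held scene4')
E
python3 f4.py
```

```text
scene holes 51 81 obs [325.9 142.2] depth -4.5 EDGE world mm [11.9 -3.7] local [ -0.6 -12.5]
scene holes 51 -81 obs [340.1 173.6] depth -4.3 EDGE world mm [10.7 -4.2] local [ -1.4 -11.4]
scene holes -69 0 obs [300. 160.] depth -0.6  world mm [-1.6  2.2] local [1.7 2.1]
top holes 51 81 obs [150.2 245.3] depth -21.3  world mm [ 0.  -0.7] local [-0.7 -0.2]
top holes 51 -81 obs [163.9 202.5] depth -22.5  world mm [-1.5  0.6] local [0.2 1.6]
top holes -69 0 obs [188.8 232.4] depth -23.1  world mm [0.7 1.1] local [ 1.2 -0.4]
scene pins 51 81 obs [228.8 167. ] depth -12.3 EDGE world mm [-10.6  -0.5] local [ 1.9 10.5]
scene pins 51 -81 obs [260.4 195.4] depth -32.3 EDGE world mm [-9.3 -0.8] local [1.3 9.3]
top pins 51 81 obs [261.1 239.9] depth -11.4  world mm [ 2.8 -0.6] local [-1.2 -2.6]
top pins 51 -81 obs [251.8 196.4] depth -7.9  world mm [-3.5 -1.5] local [-0.7  3.8]
scene pins 51 81 obs [228.8 167. ] depth -11.4 EDGE world mm [-10.6  -0.5] local [ 1.9 10.5]
scene pins 51 -81 obs [260.5 195.3] depth -31.9 EDGE world mm [-9.6 -0.3] local [1.8 9.4]
top pins 51 81 obs [261.1 240.1] depth -4.8  world mm [ 2.1 -0.6] local [-1.1 -1.9]
top pins 51 -81 obs [251.7 196.1] depth -4.3  world mm [-2.5 -1.1] local [-0.5  2.7]
scene mpin -69 0 obs [218.3 199.7] depth -13.4 EDGE world mm [-3.2  8. ] local [8.6 1.3]
top mpin -69 0 obs [287.4 211. ] depth -14.8 EDGE world mm [-0.2  8.7] local [ 8.5 -1.8]
held scene 51 -81 obs [261.2 192.8] depth -6.5  world mm [-3.3 -1.8] local [-1.   3.6]
held scene -69 0 obs [215.8 196.9] depth -10.4  world mm [-1.7 -0.6] local [-0.2  1.8]
held scene4 51 -81 obs [260.4 185.1] depth -11.1  world mm [-2.4 -1.9] local [-1.3  2.7]
held scene4 -69 0 obs [214.  188.5] depth -3.8  world mm [-3.3 -0.2] local [0.5 3.3]
```

carry_out([
  [-0.03,0.01,0.25,0,0,0,0],
  [0,0,0.25,0,0,0,0],
  [0,0,0.2,0,0,0,0],
  [0,0,0,0,0,0,0],
])

```text
time: 14.52
position: [535.7, -41.3, 78.9]
tool_rot: [-0.112, 0.994, -0.0, -0.0]
force: [-0.1, -0.4, -5.3]
opening: 13.9
```

```bash
python3 lf.py
```

```text
t 14.525 lampxy 0.52 -0.83 z 78.9 F lamp [-0.38  0.22 -5.26] M [0.07 0.05 0.02] yhead 102.82 tilt [ 1.e-04 -7.e-04 -1.e+00] open 13.87
```

carry_out([
  [0,0,0.2,0,0,0,0],
  [0,0,0.2,0,0,0,0],
  [0,0,0,0,0,0,0],
])

```text
time: 14.9
position: [535.7, -41.3, 74.6]
tool_rot: [-0.112, 0.994, -0.0, -0.0]
force: [-0.3, -0.9, -5.4]
opening: 13.8
```

```bash
python3 lf.py
```

```text
t 14.9 lampxy 0.51 -0.86 z 74.6 F lamp [-0.8  0.5 -5.4] M [ 0.08  0.01 -0.02] yhead 102.82 tilt [ 1.e-04 -7.e-04 -1.e+00] open 13.79
```

carry_out([
  [0,0,0.2,0,0,0,0],
  [0,0,0.2,0,0,0,0],
  [0,0,0,0,0,0,0],
])

```text
time: 15.28
position: [535.7, -41.3, 70.4]
tool_rot: [-0.112, 0.994, -0.0, -0.0]
force: [0.1, 0.6, -5.3]
opening: 14.0
```

```bash
python3 lf.py
```

```text
t 15.275 lampxy 0.51 -0.85 z 70.4 F lamp [ 0.53 -0.25 -5.31] M [0.08 0.04 0.04] yhead 102.82 tilt [ 1.e-04 -7.e-04 -1.e+00] open 14.01
```

carry_out([
  [0,0,0.2,0,0,0,0],
  [0,0,0.2,0,0,0,0],
  [0,0,0,0,0,0,0],
])

```text
time: 15.65
position: [535.8, -41.3, 66.1]
tool_rot: [-0.112, 0.994, -0.0, -0.0]
force: [0.4, -1.1, -4.6]
opening: 13.7
```

```bash
python3 lf.py
```

```text
t 15.65 lampxy 0.49 -0.9 z 66.1 F lamp [-1.16 -0.14 -4.63] M [ 0.07  0.06 -0.01] yhead 102.82 tilt [ 1.e-04 -7.e-04 -1.e+00] open 13.67
```

carry_out([
  [0,0,0.13,0,0,0,0],
  [0,0,0.1,0,0,0,0],
  [0,0,0,0,0,0,0],
])

```text
time: 16.02
position: [535.8, -41.4, 63.8]
tool_rot: [-0.112, 0.994, -0.0, 0.0]
force: [-0.7, -0.3, -3.6]
opening: 13.9
```

```bash
python3 lf.py
```

```text
t 16.025 lampxy 0.41 -0.96 z 63.8 F lamp [-0.17  0.71 -3.6 ] M [0.15 0.08 0.01] yhead 102.82 tilt [-1.e-04 -7.e-04 -1.e+00] open 13.95
```

Touching lightly at the expected height (63.8 mm). A little more, then check.

carry_out([
  [0,0,0.1,0,0,0,0],
  [0,0,0.1,0,0,0,0],
])

```text
time: 16.27
position: [535.9, -41.3, 63.8]
tool_rot: [-0.111, 0.994, 0.0, 0.0]
force: [-10.9, 0.2, 23.4]
opening: 13.6
```

```bash
python3 lf.py; python3 - <<'E'
from h import *
im=ctrl.get_image('scene'); np.savez('scene6.npz',**im); over(im,[],'pics/s6.png',(150,265,160,290))
E
```

```text
t 16.275 lampxy 0.43 -1.07 z 63.8 F lamp [ 2.59 10.62 23.44] M [0.17 2.28 0.07] yhead 102.8 tilt [-7.e-04  4.e-04 -1.e+00] open 13.64
```

View pics/s6.png

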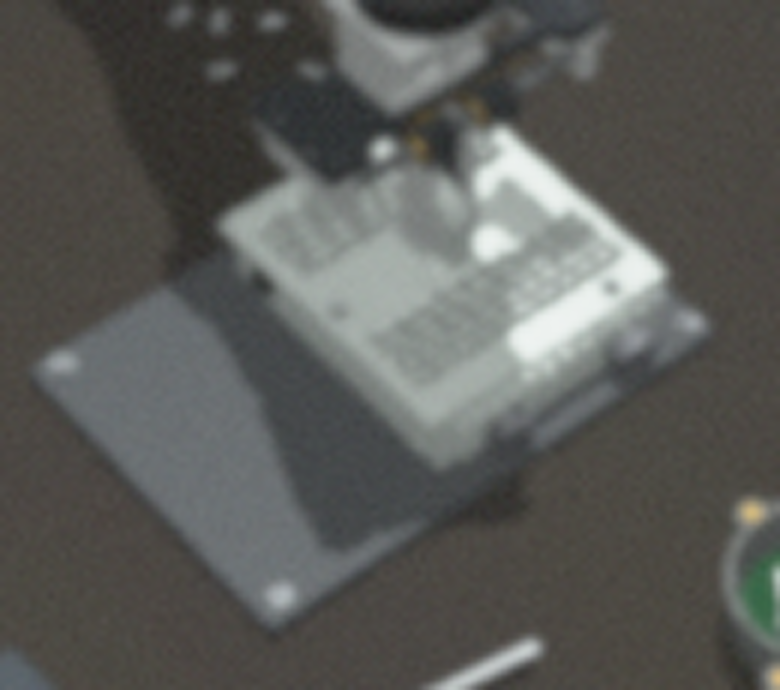

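The cover lies flat on the rim, with the pins showing in the holes at px ~(612,288) and (340,310). I'll relax, release and rise.

carry_out([
  [0,0,0,0,0,0,0],
  [0,0,0,0,0,0,0.5],
  [0,0,0,0,0,0,0.5],
  [0,0,0,0,0,0,0.5],
])

```text
time: 16.82
position: [536.8, -41.3, 64.3]
tool_rot: [-0.111, 0.994, 0.0, 0.001]
force: [-0.2, -0.1, 0.5]
opening: 40.1
```

```bash
python3 lf.py
```

```text
t 16.825 lampxy 0.23 -1.94 z 64.3 F lamp [-0.05  0.25  0.49] M [ 0.06 -0.02  0.03] yhead 102.8 tilt [-2.5e-03  1.0e-04 -1.0e+00] open 40.06
```

Released with no residual force. I'll rise straight up and then swing clear for a look.

carry_out([
  [0,0,-1,0,0,0,0.5],
  [0,0,-3,0,0,0,0.5],
  [0,0,-5,0,0,0,0.5],
  [0,0,-5,0,0,0,0.5],
  [0,4,-2,0,0,0,0.5],
  [0,6,0,0,0,0,0.5],
  [0,6,0,0,0,0,0.5],
  [0,6,0,0,0,0,0.5],
])

```text
time: 17.82
position: [488.7, 173.8, 235.5]
tool_rot: [-0.106, 0.994, 0.0, 0.004]
force: [1.2, 0.6, 0.1]
opening: 46.7
```

carry_out([
  [0,6,0,0,0,0,0.5],
  [0,6,0,0,0,0,0.5],
  [0,4,0,0,0,0,0.5],
  [0,0,0,0,0,0,0.5],
])

```text
time: 18.32
position: [451.3, 339.3, 238.7]
tool_rot: [-0.109, 0.994, 0.001, 0.005]
force: [0.1, -0.8, 0.1]
opening: 46.9
```

```bash
python3 lf.py; cat > f5.py <<'E'
from h import *
C=np.array(rect(-80,80,-92,92,56))
segs=[(C[0],C[1],(0,-1)),(C[1],C[2],(1,0)),(C[2],C[3],(0,1)),(C[3],C[0],(-1,0))]
for c in ['scene','top']:
    im=ctrl.get_image(c); np.savez(f'{c}7.npz',**im)
    q=fit(im,segs,[535,-42,np.radians(102.87)],reach=8,verbose=True); print(c,np.round(q[:2],1),np.degrees(q[2]))
    P=pts(im); uv=np.round(proj(im,place(q,[(x,y,56) for x in (-55,-40,40,60) for y in (-10,0,10)]))).astype(int)
    for y in (-86,86):
        uv=np.round(proj(im,place(q,[(x,y,56) for x in np.linspace(-70,35,30)]))).astype(int); print(' z side',y,np.round(np.median(P[uv[:,1],uv[:,0],2]),1))
    for x in (-55,35):
        uv=np.round(proj(im,place(q,[(x,y,56) for y in np.linspace(-15,15,20)]))).astype(int); print(' z at x',x,np.round(np.median(P[uv[:,1],uv[:,0],2]),1))
    over(im,[(place(q,C),(0,255,0),True)],f'pics/{c}7.png',(150,265,160,290) if c=='scene' else (165,265,225,345))
E
python3 f5.py
```

```text
t 18.325 lampxy 390.39 -3.38 z 238.7 F lamp [-0.79  0.05  0.12] M [ 0.02 -0.   -0.03] yhead 102.5 tilt [-0.0111  0.0015 -0.9999] open 46.86
  seg n 25 mean res -1.39
  seg n 25 mean res -1.96
  seg n 25 mean res -1.4
  seg n 25 mean res -1.9
scene [532.8 -43.2] 102.9785892926112
 z side -86 57.2
 z side 86 56.1
 z at x -55 58.5
 z at x 35 58.1
  seg n 23 mean res -1.94
  seg n 25 mean res -0.72
  seg n 25 mean res -1.76
  seg n 25 mean res -0.75
top [535.3 -42.7] 103.06257589314433
 z side -86 56.8
 z side 86 56.1
 z at x -55 55.1
 z at x 35 56.4
```

View pics/scene7.png

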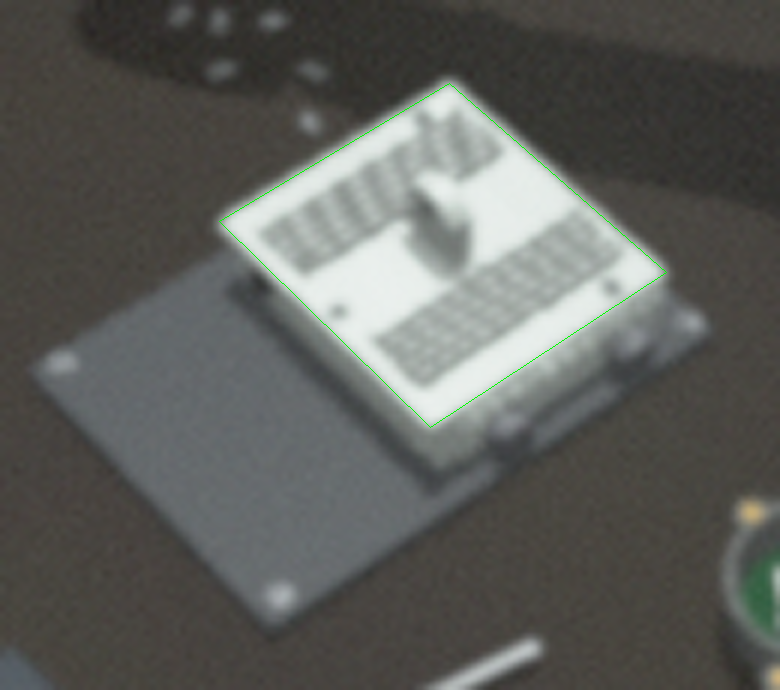

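View pics/top7.png

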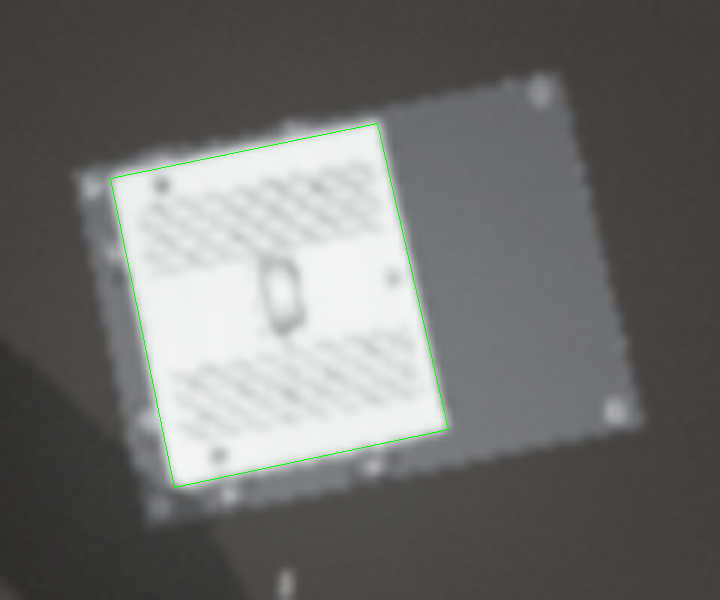

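The cover is flat, with its top at z ≈ 56 mm in both views. Pins show in all three holes in the top view, at px (162,185), (219,455) and (393,278). I'll hand in.

```bash
python3 - <<'E'
from h import *
print(ctrl.sense()['qvel'].round(3)); print(ctrl.job_done())
E
```

```text
[ 0.022 -0.008  0.018  0.012  0.001 -0.002  0.008]
the job is handed in; nothing more can be done
None
```

The lamp is assembled and handed in after about 18 s. The hand-in gave no verdict, so success rests on my own checks.

- **Module:** I pushed the end plate at its middle with shut fingers. It slid in under about 3 N and stopped, with 7 to 19 N read against the stop (limit 60 N). The pictures then showed it square and flush on the body. I could not see the plate directly once the cover was on.
- **Cover:** I gripped it by the lug at 40 N and lowered it in steps of 1–3 mm. It met no resistance until it touched the rim at the expected height. I pressed it to about 23 N, released it and backed the arm away.
- **Final pictures:** The cover's top measured about 56 mm above the bench: 55–57 mm in the top view, up to 58.5 mm in the scene view. A spot shows in each of its three holes. Its turn is within about 0.2° of the lamp's. I moved nothing else on purpose, but took no measurement of the bystanders at the end.
- **Checks that disagreed:**
  - The two cameras' fits of the cover differ by about 2.5 mm sideways. Against each camera's own lamp fit, its centre is off by about 1 to 1.5 mm (limit 4 mm).
  - Fits of the body's side edges, and of the cover while it was held in the top view, were unreliable and I did not use them.
  - The sideways force reached about 10 N in the final press and was gone after release.

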